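# Load the staining tray on the bench rocker with a spatula and set its damper to float

### The job

Load the staining tray on the bench rocker: pick up the spatula by its handle, slide its blade under the tray between the two runners, lift the tray on the blade and, keeping it level and never touching it with the gripper, carry it over and set it down without dropping it, squarely in the middle of the rocker's platform. Draw the spatula out, lay it flat on the bench again and let go of it; only then push the rocker's damper lever over, past its stiff detent, so that it stays fully home in the float notch. Do not push the bottle, the jar or the beaker about.

Things in the scene. Friction and masses are not known exactly. Their poses are not given: they have to be found in the camera images.
- tray: White plastic tray, 110 mm long (x), 120 wide (y), 22 high, 0.12 kg. Flat deck, underside 10 mm up, on two runners 10 mm high along its long edges; the tunnel between them runs along x, 92 mm wide, 10 mm high, open at both ends. Origin: bottom centre (runner feet), z up. Starts on the bench, x within 15 degrees of straight away from the robot.
- spatula: Offset steel spatula, 230 mm long, 0.14 kg. Origin: underside of the blade at its centre; x to the blade's free edge, handle towards -x. Blade flat, 100 mm long, 64 wide, 2.5 thick; neck rises from x = -50 mm. A foot at x = -173 mm, 44 mm wide, level with the blade's underside, lets it stand flat on the bench. Starts with x within 17 degrees of straight away from the robot.
- spatula_grip (a point): Centre of the spatula's handle, 115 mm behind the blade's centre and 46 mm above the blade's underside; axes as the spatula's. Black plastic bar along x, 90 mm long, 18 wide, 24 high, flat sides, 34 mm clear of the bench when the spatula stands on it.
- rocker: Bench rocker, fixed to the bench, white body 190 mm (x) x 150 mm (y), with a grey damper box, 130 x 50 mm, 38 high, on its +y side that carries the lever and, just outside the lever, a detent post 90 mm high. Origin: bench level, between platform and damper box; x points away from the robot within 15 degrees.
- platform_mid (a point): Centre of the top of the rocker's flat platform, 60 mm above the bench; axes as the rocker's, z up. Platform 172 mm (x) x 152 mm (y), black mat, no rim; nothing stands above it, so it can be loaded from the front (-x).
- lever_knob (a point): Centre of the lever's black ball knob, 28 mm across, on an 85 mm arm, 10 mm thick. The pivot is 45 mm above the bench, at x = 0, y = +115 mm from platform_mid, axis along the rocker's y. At lever 0 the knob is 35 mm towards -x of the pivot, 122 mm above the bench; upright 130 mm; in the float notch 36 mm towards +x, 122 mm.
- lever (a joint): Lever angle, rad. 0 leans towards the robot; grows as the knob is pushed along the rocker's +x; starts at 0 to 0.2. Up to 0.33 it moves with about 2 N at the knob and stays where left; then the detent stiffens it to about 12 N near 0.42, easing to the detent's top at 0.60. From about 0.7 it snaps into the float notch, 0.87, its end stop, and stays; let go before 0.5 it springs back.
- flask: Bystander: amber bottle, 60 mm across, 125 mm high, at the right of the work. Origin: bottom centre.
- jar: Bystander: white jar with a blue cap, 68 mm across, 75 mm high, at the left, nearer the robot. Origin: bottom centre.
- beaker: Bystander: empty glass beaker, 72 mm across, 90 mm high, at the left, farther out. Origin: bottom centre.
Mind the look-alikes: they are no part of the job. There is more than one size of the tray; the job needs the middle-sized.

How it is judged (in metres and radians):
On the way, in this order (a step that is already met when the one before it is completed fails the run):
1. the spatula's blade is under the tray, between its runners, while the tray stands on the bench (x of spatula in the frame of tray between -0.045 and 0.045 m and y of spatula in the frame of tray between -0.025 and 0.025 m and height (world z) of tray below 0.012 m and angle between tray's own z axis and vertical below 0.1 rad), for 0.1 s.
2. the tray is lifted clear of the bench on the spatula (height (world z) of tray above 0.03 m and contact force between spatula and tray above 0.3 N and angle between tray's own z axis and vertical below 0.25 rad), for 0.2 s.
3. the tray stands squarely in the middle of the platform and the spatula is drawn out from under it (x of tray in the frame of platform_mid between -0.02 and 0.02 m and y of tray in the frame of platform_mid between -0.02 and 0.02 m and z of tray in the frame of platform_mid between -0.004 and 0.005 m and angle between the x axis of tray and the x axis of platform_mid, either way round below 0.2 rad and angle between tray's own z axis and vertical below 0.06 rad and horizontal distance between spatula and tray above 0.105 m), for 0.2 s.
4. the spatula lies flat on the bench, let go (height (world z) of spatula below 0.006 m and angle between spatula's own z axis and vertical below 0.06 rad and linear speed of spatula below 0.03 m/s and horizontal distance between spatula and tray above 0.105 m and contact force between the fingers and spatula below 0.2 N), for 0.2 s.
5. the lever is in its float notch (value of joint lever above 0.78 rad), for 0.2 s.
At the end, for the whole second after the job is handed in: Tray at rest and level on the platform, centred within 20 mm along each platform axis, its x within 0.2 rad of the platform's x (either way round); spatula flat and still on the bench, let go, blade centre over 105 mm from the tray's; lever at rest in the float notch (over 0.78 rad) (all of step 3 and height (world z) of spatula below 0.006 m and angle between spatula's own z axis and vertical below 0.06 rad and linear speed of spatula below 0.03 m/s and value of joint lever above 0.78 rad and linear speed of tray below 0.02 m/s and velocity of joint lever below 0.1 rad/s); the robot touches nothing.
It fails at once if the gripper touches the tray (contact force between the fingers and tray above 1 N).
It fails at once if the tray is tipped by more than 0.4 rad (angle between tray's own z axis and vertical above 0.4 rad).
It fails at once if the tray is dropped or flung (faster than 0.7 m/s) (linear speed of tray above 0.7 m/s).
It fails at once if the bottle, the jar or the beaker is pushed or knocked by more than 25 mm (distance of any of flask, jar, beaker from where it was at the start of the episode above 0.025 m).
It also fails if it takes over 72 s, if anything falls off the work surface, if the arm or the gripper's body presses on something with over 40 N, if the wrist force passes 120 N, or if a joint passes its speed limit or range.

### The arm

A 7-joint arm with a two-finger parallel gripper is mounted at the origin on the work surface. World frame = base frame: x ahead of the robot, y to its left, z up, the work surface at z = 0. Lengths are in mm, angles in rad, forces in N, time in s.
With the tool pointing down it reaches from about 425 to 875 mm from the base axis. Payload 4.7 kg.
Tool frame: the origin (TCP) lies on the centre line of the jaws, within the pads' length; the fingertips stand tip_reach ahead of it and the grasp point (between the pads) is the TCP (tip_reach is the distance from the TCP to the fingertips, in mm); z points along the fingers, x is the direction in which the jaws open and shut, and the axes are right-handed (so a half turn about z gives the same grasp; the last joint's range is limited). The gripper opens to 87 mm and grips with 3 to 60 N. Pads are 19 mm wide; open, the fingers measure 117 mm over their backs; the gripper's body (75 mm by 190 mm) begins 51 mm behind the grasp point.
Start: joints at [-1.166, 0.321, -0.07, 1.45, 0.023, 1.371, -0.057], TCP at [247.63, 601.002, 241.587] pointing down, gripper open.
Joint ranges: [-2.86, 2.86], [-0.3, 2.09], [-1.38, 1.24], [0.06, 2.45], [-1.56, 4.7], [0.09, 2.05], [-2.69, 2.69]. Speed limits (rad/s): [2.57, 2.57, 3.14, 3.14, 3.14, 3.14, 3.14].

### API

Orientations are given as a 3x3 rotation matrix whose columns are the frame's x, y, z axes.
In Python, from workcell import * gives the robot as it stands.
- The arm moves only by the tool servo_tool, never from a script. Its argument "rows" is text: rows parted by semicolons, each of 4 numbers parted by spaces: the shift along the tool's x, y, z in cm, then the turn about the tool's z in rad. In form: x y z turn; .... A call has 1 to 10 rows; each row shifts and turns the pose as measured when the row begins, along the tool's axes as they then stand; what a row does not reach is not made up. A row lasts 1/10 s, in which the tool goes at most 50 mm and 8.59 degrees, less where a joint would pass 70% of its speed; a pose out of reach is approached as far as the arm can. A call is refused whole if a number of a shift passes 5 or a number of a turn 0.15, either way. A call with a gripper value outside its range is refused whole. "fingers" is the opening, from -1 (shut) to 1 (fully open), set as the call begins (left out, the last holds). The fingers move at their own pace and stop on an object; "squeeze" is the grip in N (left out, the last holds). Time passes only in rows, so rows that do not move let the fingers close. It gives the time, the measured TCP pose, the force and the opening at its end, in the units of the state.
- observe(): the state, without advancing time (a new reading comes with each control period).
- snapshot(name): name is "scene" or "top"; returns the picture (400x640x3 uint8, red, green, blue); there is no depth.
- camera_params(name): a dict with "K" (3x3 intrinsics, pixels), "rvec" (rotation vector, rad) and "tvec" (3), from world to camera coordinates, as OpenCV has them. Camera axes: x right, y down, z forward; pixel columns grow to the right and rows downward; lengths in mm; the calibration is good to about 2 mm. A picture is of the moment at which its call begins. camera_params takes no time and is no camera call.
- finish_job(): hands the job in, once; it reports no verdict.
The state is a dict: "t": time; "q": joint angles; "qd": joint speeds; "joint_torque": joint torques, N m; "tcp_pos": TCP position; "orientation": TCP orientation; "contact_force": force on the tool from outside, world axes, zero at the start; "wrist_torque": the same for the moment, N m; "width": finger opening in mm.
Only numpy, scipy, OpenCV 4.12 (cv2) and the standard library are available. Lean on these libraries where they do the work, as an engineer would, in place of code of your own. Each camera call takes 0.05 s, during which the arm holds its last target.

## Working session

There is one attempt and no reset: what is moved stays moved. The work goes in short steps, Python scripts to look and compute and a tool call to move; the robot and the scene stay as the last step left them, time stands still between calls to the robot, and variables do not carry over. Pictures are saved under pics/ and viewed, and the job is handed in when it is done.

Besides the shell and the picture viewer there is one more tool, called as name(argument=value, ...), one argument or row to a line, values as JSON. servo_tool: Moves the arm, as the interface text tells. Its arguments: {"type":"object","properties":{"rows":{"type":"string"},"fingers":{"type":"number"},"squeeze":{"type":"number"}},"required":["rows"]}

```bash
mkdir -p pics; ls
python3 - <<'E'
from workcell import *
import cv2
for n in("scene","top"):
    im=snapshot(n); cv2.imwrite(f"pics/{n}0.png",im[:,:,::-1]); print(n,camera_params(n))
s=observe(); print(s)
E
```

```text
pics
scene {'K': array([[389.00048935,   0.        , 315.39315214],
       [  0.        , 389.00048935, 197.50045369],
       [  0.        ,   0.        ,   1.        ]]), 'rvec': array([ 2.40808507,  0.89774904, -0.28018819]), 'tvec': array([-439.64057711, -263.05637357, 1544.32703242])}
top {'K': array([[363.02724259,   0.        , 326.18010987],
       [  0.        , 363.02724259, 197.66299698],
       [  0.        ,   0.        ,   1.        ]]), 'rvec': array([ 2.13242695, -2.13117675,  0.20081816]), 'tvec': array([   7.60302112,  612.14515762, 1177.15556271])}
{'t': 0.1, 'q': array([-1.16589298,  0.32175864, -0.07009389,  1.45158245,  0.02259764,
        1.37076184, -0.0568645 ]), 'qd': array([ 0.00158408, -0.00211958,  0.00031157, -0.00439842, -0.00046898,
       -0.00088205,  0.00208109]), 'joint_torque': array([-3.11798940e-04, -4.92575276e+01, -4.05898131e-01, -3.13401926e+01,
       -6.40379917e-02,  3.95875785e-02,  6.20505648e-05]), 'tcp_pos': array([247.46554374, 600.5479622 , 240.54978271]), 'orientation': array([[ 3.80864031e-01,  9.24630877e-01, -5.74754296e-04],
       [ 9.24629454e-01, -3.80864455e-01, -1.62457514e-03],
       [-1.72103582e-03,  8.73074847e-05, -9.99998515e-01]]), 'contact_force': array([ 0.09558026, -0.49379758, -0.52737437]), 'wrist_torque': array([ 0.01511709, -0.00048539,  0.00435321]), 'width': 87.02480005996897}
```

View pics/scene0.png

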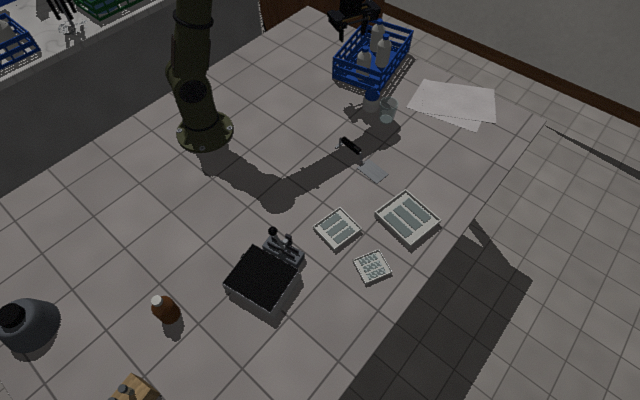

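View pics/top0.png

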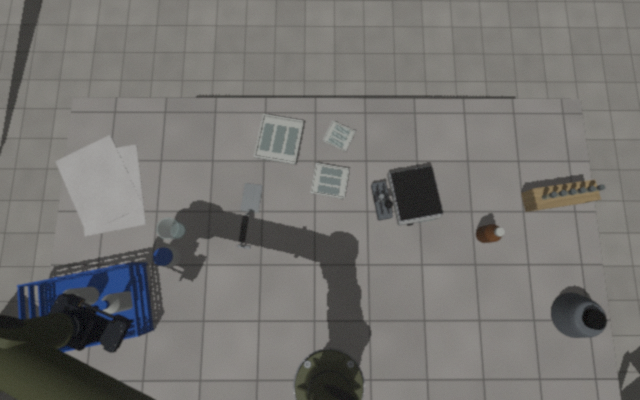

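Run:
```python
import cv2,workcell
print([ (n,getattr(workcell,n)) for n in dir(workcell) if 'tip' in n.lower()], [n for n in dir(workcell) if n[0]!='_'])
t=cv2.imread('pics/top0.png'); s=cv2.imread('pics/scene0.png')
cv2.imwrite('pics/a1.png',cv2.resize(t[110:260,200:350],None,fx=4,fy=4,interpolation=cv2.INTER_CUBIC))
cv2.imwrite('pics/a2.png',cv2.resize(t[130:260,355:515],None,fx=4.5,fy=4.5,interpolation=cv2.INTER_CUBIC))
cv2.imwrite('pics/a3.png',cv2.resize(s[180:330,210:410],None,fx=4,fy=4,interpolation=cv2.INTER_CUBIC))
```

```text
[('tip_reach', 19.0)] ['PlanningError', 'camera_params', 'finish_job', 'observe', 'snapshot', 'tip_reach']
```

View pics/a1.png

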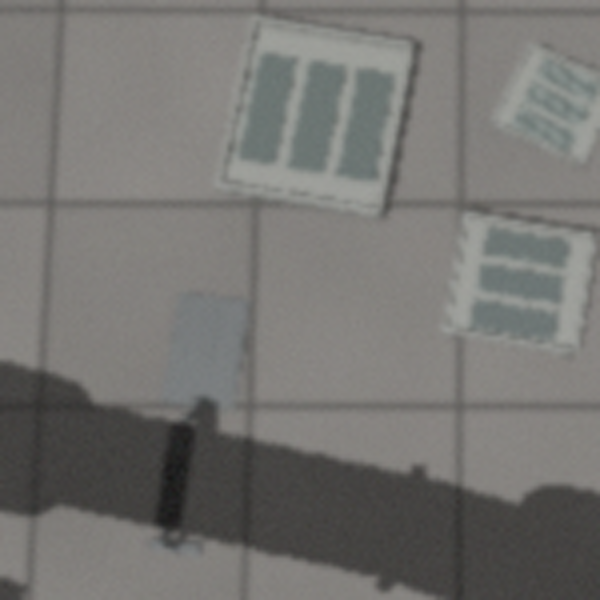

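View pics/a2.png

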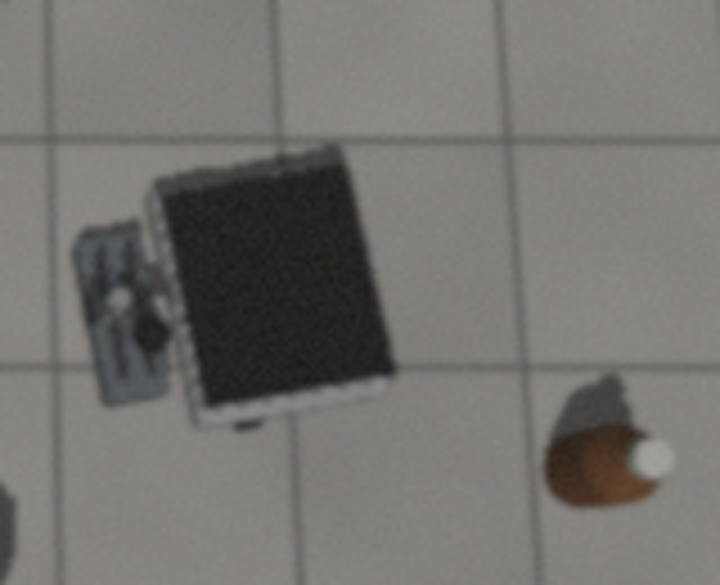

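View pics/a3.png

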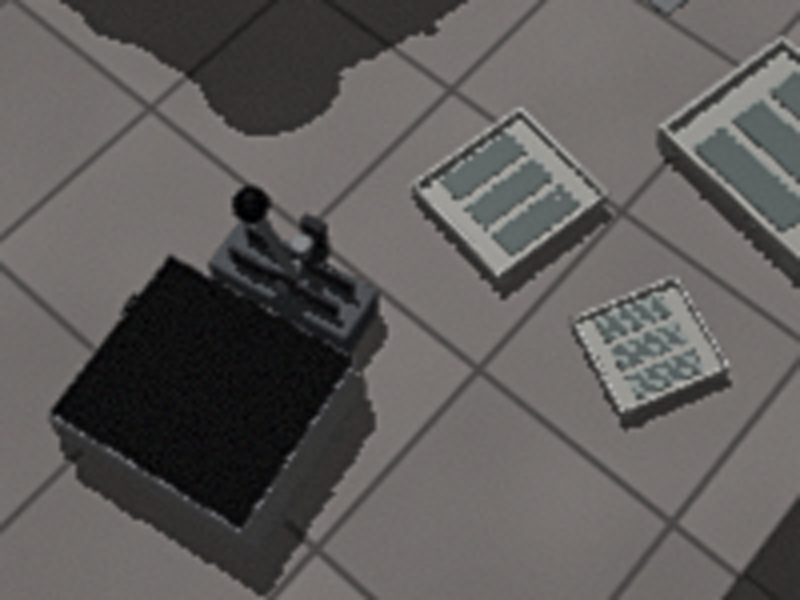

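```bash
cat > h.py <<'E'
import numpy as np,cv2
from workcell import *
_c={n:camera_params(n) for n in("scene","top")}
def cen(n):
    R=cv2.Rodrigues(_c[n]['rvec'])[0]; return -R.T@_c[n]['tvec']
def ray(n,uv,z):
    R=cv2.Rodrigues(_c[n]['rvec'])[0]; C=cen(n)
    uv=np.atleast_2d(np.float64(uv)); d=np.c_[uv,np.ones(len(uv))]@np.linalg.inv(_c[n]['K']).T@R
    return (C+d*((z-C[2])/d[:,2])[:,None])[:,:2]
def proj(n,P):
    c=_c[n]; return cv2.projectPoints(np.float64(P).reshape(-1,1,3),c['rvec'],c['tvec'],c['K'],None)[0].reshape(-1,2)
def blob(mask,seed):
    mask=mask.astype(np.uint8)
    cs,_=cv2.findContours(mask,cv2.RETR_EXTERNAL,cv2.CHAIN_APPROX_NONE)
    cs=[c for c in cs if len(c)>5 and cv2.pointPolygonTest(cv2.convexHull(c),seed,True)>-3]
    return max(cs,key=cv2.contourArea) if cs else None
def rect(n,c,z):
    P=ray(n,c.reshape(-1,2),z).astype(np.float32); (cx,cy),(w,h),a=cv2.minAreaRect(P)
    b=cv2.boxPoints(((cx,cy),(w,h),a)); e=b[1]-b[0]; ang=np.degrees(np.arctan2(e[1],e[0])); 
    ang=(ang+45)%90-45
    return (round(cx,1),round(cy,1)),(round(w,1),round(h,1)),round(ang,2)
E
python3 - <<'E'
from h import *
print(cen('top'),cen('scene'))
t=cv2.imread('pics/top0.png'); s=cv2.imread('pics/scene0.png')
def prof(im,y,x0,x1): print(im[y,x0:x1].tolist())
print('tray row'); prof(t,190,308,350)
print('blade row'); prof(t,197,238,266)
print('plat row'); prof(t,195,384,446)
print('handle row'); prof(t,230,236,254)
E
```

```text
[ 392.87082512   18.89128181 1267.18994353] [1045.86613033 -528.80504717 1128.69736214]
tray row
[[126, 130, 132], [129, 132, 135], [134, 137, 139], [132, 137, 136], [133, 137, 136], [147, 151, 149], [150, 155, 153], [155, 159, 157], [152, 155, 153], [140, 144, 139], [124, 128, 120], [120, 121, 113], [119, 120, 111], [119, 119, 111], [115, 117, 109], [118, 118, 111], [116, 116, 107], [116, 116, 109], [117, 119, 110], [115, 118, 109], [117, 117, 109], [117, 117, 110], [115, 116, 108], [118, 119, 110], [116, 119, 109], [118, 119, 110], [117, 118, 110], [119, 120, 112], [120, 121, 112], [116, 118, 110], [117, 119, 111], [133, 136, 132], [150, 153, 153], [154, 159, 157], [155, 159, 157], [152, 155, 154], [148, 152, 151], [140, 144, 144], [126, 129, 130], [126, 128, 132], [128, 129, 133], [130, 133, 135]]
blade row
[[123, 127, 130], [123, 126, 129], [124, 126, 129], [125, 129, 130], [124, 125, 125], [125, 124, 121], [126, 126, 122], [125, 124, 120], [124, 122, 117], [126, 125, 121], [125, 124, 121], [124, 124, 120], [123, 123, 120], [125, 124, 121], [124, 124, 121], [123, 122, 119], [124,
[... 658 characters left out ...]
6, 37, 38], [36, 36, 37], [31, 33, 35], [39, 38, 41], [37, 35, 35], [35, 37, 37], [33, 35, 35], [39, 36, 40], [33, 34, 34], [36, 37, 36], [32, 31, 32], [34, 32, 33], [38, 39, 39], [33, 32, 33], [32, 35, 33], [34, 32, 32], [38, 38, 38], [34, 37, 37], [34, 32, 32], [39, 37, 37], [30, 30, 31], [43, 43, 44], [63, 63, 64], [97, 99, 101], [118, 121, 124], [125, 128, 131], [124, 128, 131], [125, 128, 131], [124, 127, 130], [125, 128, 130]]
handle row
[[65, 68, 68], [64, 66, 66], [60, 62, 64], [58, 61, 62], [49, 48, 50], [42, 41, 38], [29, 31, 30], [29, 31, 30], [33, 36, 34], [35, 36, 36], [43, 45, 47], [59, 61, 61], [63, 65, 67], [67, 69, 71], [66, 68, 70], [66, 68, 69], [63, 65, 67], [66, 66, 69]]
```

```bash
cat >> h.py <<'E'
def up(im,k=4):
    b=cv2.GaussianBlur(im,(0,0),0.6); return cv2.resize(b,None,fx=k,fy=k,interpolation=cv2.INTER_CUBIC).astype(int)
def find(n,im,maskf,seed,z,k=4,dbg=None):
    u=up(im,k); m=maskf(u[...,0],u[...,1],u[...,2])
    c=blob(m,(seed[0]*k,seed[1]*k))
    if c is None: return None
    c=c.astype(float); uv=(c+0.5)/k-0.5
    if dbg:
        o=u.astype(np.uint8).copy(); cv2.drawContours(o,[np.int32(c)],-1,(0,0,255),1); x,y=[int(q*k) for q in seed]; cv2.imwrite(dbg,o[max(0,y-200):y+200,max(0,x-200):x+200])
    return rect(n,uv,z)+(cv2.contourArea(ray(n,uv.reshape(-1,2),z).astype(np.float32)),)
E
python3 - <<'E'
from h import *
t=cv2.imread('pics/top0.png'); s=cv2.imread('pics/scene0.png')
tr=lambda B,G,R:(B-R>-2)&(G>95)|(G>141)
print('tray',find('top',t,tr,(330,180),22,dbg='pics/d1.png'))
bl=lambda B,G,R:(B-R>-1)&(G>95)
print('blade',find('top',t,bl,(251,197),2.5,dbg='pics/d2.png'))
print('handle',find('top',t,lambda B,G,R:(G<49),(244,228),58,dbg='pics/d3.png'))
print('plat',find('top',t,lambda B,G,R:(G<60),(415,193),60,dbg='pics/d4.png'))
print('tray s',find('scene',s,tr,(338,229),22,dbg='pics/d5.png'))
print('blade s',find('scene',s,bl,(372,171),2.5,dbg='pics/d6.png'))
print('plat s',find('scene',s,lambda B,G,R:(G<36),(262,278),60,dbg='pics/d7.png'))
ims=[cv2.imread(f'pics/d{i}.png') for i in (1,2,3,4,5,6,7)]
can=np.zeros((560,800,3),np.uint8)
for i,q in enumerate(ims): 
    q=cv2.resize(q,(200,200)) if 0 else q[80:360,100:300][:280,:200]; can[(i//4)*280:(i//4)*280+280,(i%4)*200:(i%4)*200+200]=q
cv2.imwrite('pics/d.png',can)
E
```

```text
tray ((681.0, -3.0), (120.1, 110.8), np.float32(-9.71), 11435.611567291668)
blade ((621.5, 272.5), (66.5, 102.7), np.float32(-7.17), 6147.981585113332)
handle ((506.6, 284.0), (22.2, 84.6), np.float32(-6.41), 1632.6621588603593)
plat ((631.6, -296.2), (167.6, 144.2), np.float32(10.32), 23241.54311266821)
tray s ((681.7, -10.7), (109.6, 99.2), np.float32(-9.93), 9964.09744011956)
blade s ((619.9, 272.7), (65.7, 101.8), np.float32(-5.28), 5662.342644220684)
plat s ((623.1, -276.2), (169.5, 191.6), np.float32(10.98), 26131.059103257954)
```

View pics/d.png

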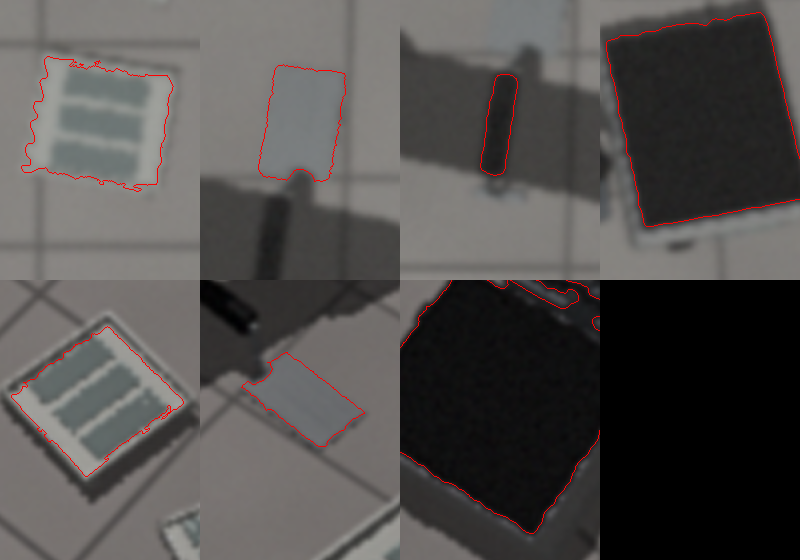

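Run:
```python
from h import *
def q(n,pts,z,off,k):
    uv=(np.float64(pts)+.5)/k-.5+np.float64(off); P=ray(n,uv,z); print(n,P.round(1).tolist(),'mean',P.mean(0).round(1), cv2.minAreaRect(P.astype(np.float32)))
    e=[P[(i+1)%4]-P[i] for i in range(4)]; print([ (round(float(np.hypot(*v)),1),round(float((np.degrees(np.arctan2(v[1],v[0]))+45)%90-45),2)) for v in e])
q('scene',[(170,257),(353,352),(242,528),(52,410)],60,(210,180),4)
q('top',[(155,183),(340,150),(393,380),(203,410)],60,(355,130),4.5)
q('scene',[(520,108),(608,200),(500,285),(412,187)],22,(210,180),4)
q('top',[(467,210),(598,231),(577,354),(443,332)],22,(200,110),4)
print('knob scene',ray('scene',[((250+.5)/4-.5+210,(204+.5)/4-.5+180)],122),'top',ray('top',[((152+.5)/4.5-.5+355,(333+.5)/4.5-.5+130)],122))
# predicted lever_knob
c=np.array([631,-294]);a=np.radians(10.6);R=np.array([[np.cos(a),-np.sin(a)],[np.sin(a),np.cos(a)]])
print('pred knob',c+R@[-35,115])
```

```text
scene [[533.6, -240.6], [693.0, -206.6], [723.4, -353.9], [558.7, -382.6]] mean [ 627.2 -295.9] ((626.370361328125, -297.1180114746094), (167.09768676757812, 150.3546142578125), 11.658453941345215)
[(163.0, 12.03), (150.4, 11.66), (167.2, 9.89), (144.2, 10.01)]
top [[707.0, -207.8], [733.4, -350.6], [555.8, -381.2], [533.1, -238.1]] mean [ 632.3 -294.4] ((632.247314453125, -294.33001708984375), (180.22657775878906, 145.1986083984375), 9.768759727478027)
[(145.2, 10.46), (180.2, 9.77), (144.8, 8.99), (176.5, 9.9)]
scene [[637.4, 61.5], [747.6, 39.0], [729.6, -77.6], [618.9, -56.1]] mean [683.4  -8.3] ((683.503662109375, -8.074172973632812), (123.08184814453125, 112.70220184326172), 81.0648422241211)
[(112.4, -11.54), (118.0, -8.75), (112.8, -10.98), (119.1, -8.94)]
top [[746.2, 42.4], [727.2, -73.6], [616.5, -54.0], [635.9, 62.9]] mean [681.4  -5.6] ((681.546630859375, -5.370880126953125), (119.741455078125, 112.37593078613281), 80.59835815429688)
[(117.6, -9.28), (112.4, -10.04), (118.5, -9.4), (112.1, -10.51)]
knob scene [[ 576.37354802 -188.08451999]] top [[ 580.92863989 -190.5908151 ]]
pred knob [ 575.44285746 -187.40073212]
```

servo_tool(
  rows="-2.15 4 0 0;-2.15 4 0 0;-2.15 4 0 0;-2.15 4 0 0;-2.15 4 0 0;-2.15 4 0 0;-2.15 4 0 0;-2.15 4 0 0;-2.15 4 0 0;0 0 0 0",
  fingers=1,
  squeeze=60,
)

```text
t: 1.1
tcp_pos: [512.9, 272.3, 233.8]
orientation: [[0.375, 0.927, -0.007], [0.927, -0.375, -0.008], [-0.01, -0.004, -1.0]]
contact_force: [-0.5, -0.4, -0.8]
width: 87.0
```

```bash
cat > go.py <<'E'
import sys,numpy as np
from workcell import observe
# args: x y z yawdeg(of tool y axis = spatula x)
s=observe(); p=np.array(s['tcp_pos']);R=np.array(s['orientation'])
yaw=np.degrees(np.arctan2(R[1,1],R[0,1]))
print('t',round(s['t'],2),'p',p.round(1),'yaw',round(yaw,2),'tilt',R[:,2].round(4),'F',np.round(s['contact_force'],1),'M',np.round(s['wrist_torque'],2),'w',round(s['width'],1))
if len(sys.argv)>1:
    x,y,z,a=map(float,sys.argv[1:]); d=R.T@(np.array([x,y,z])-p); t=-np.radians(a-yaw)
    print('remaining cm',(d/10).round(2),'turn',round(t,3)); 
    # shift in frame at final yaw
    b=np.radians(a); F=np.array([[-np.sin(b),np.cos(b),0],[np.cos(b),np.sin(b),0],[0,0,-1]]).T
    print('in final-yaw frame',(F.T@(np.array([x,y,z])-p)/10).round(2))
E
python3 go.py 506.6 285 46 -6.4
```

```text
t 1.1 p [512.9 272.3 233.8] yaw -22.03 tilt [-0.0072 -0.008  -0.9999] F [-0.5 -0.4 -0.8] M [-0.04 -0.01 -0.01] w 87.0
remaining cm [ 1.13 -0.99 18.78] turn -0.273
in final-yaw frame [ 1.19 -0.77 18.78]
```

servo_tool(
  rows="0 0 2 -0.1;0 0 2 -0.1;0 0 2 -0.07;0 0 2 0;0 0 2 0;0 0 0 0",
)

```text
t: 1.7
tcp_pos: [511.6, 269.9, 128.9]
orientation: [[0.108, 0.994, -0.01], [0.994, -0.108, -0.008], [-0.009, -0.009, -1.0]]
contact_force: [-1.2, 0.6, -0.0]
width: 87.1
```

```bash
python3 go.py 506.6 285 46 -6.4
python3 - <<'E'
from h import *
for n in("scene","top"):
    im=snapshot(n)[:,:,::-1]; cv2.imwrite(f"pics/{n}1.png",im)
    u,v=proj(n,[[506,285,46]])[0].astype(int); cv2.imwrite(f'pics/{n}1c.png',cv2.resize(im[max(0,v-50):v+50,u-65:u+65],None,fx=5,fy=5,interpolation=cv2.INTER_CUBIC))
E
```

```text
t 1.7 p [511.6 269.9 128.9] yaw -6.19 tilt [-0.0098 -0.0085 -0.9999] F [-1.2  0.6 -0. ] M [ 0.04 -0.01 -0.04] w 87.1
remaining cm [ 1.52 -0.58  8.28] turn 0.004
in final-yaw frame [ 1.44 -0.66  8.29]
```

View pics/scene1c.png

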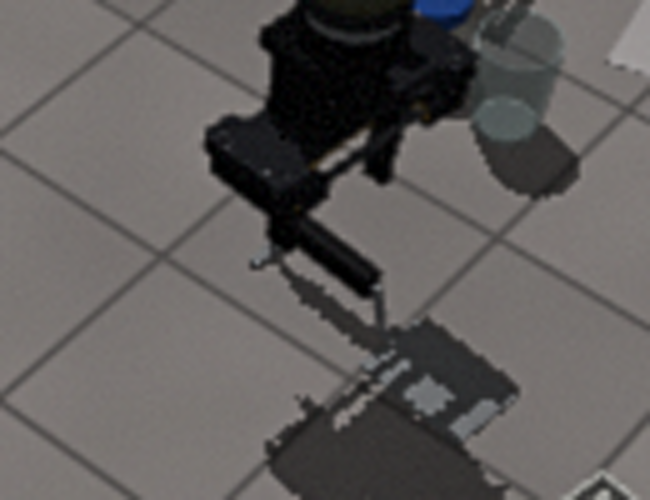

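View pics/top1.png

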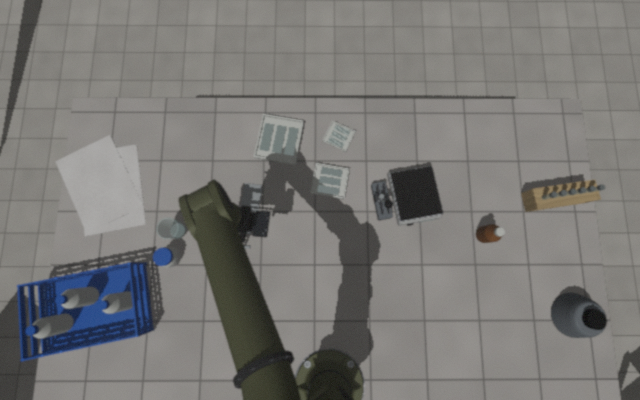

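servo_tool(
  rows="0.8 -0.3 1.5 0;0.8 -0.3 1.5 0;0 0 1.5 0;0 0 1.5 0;0 0 1 0;0 0 0 0",
)

```text
t: 2.4
tcp_pos: [509.1, 294.3, 60.0]
orientation: [[0.104, 0.995, -0.0], [0.995, -0.104, -0.0], [-0.0, -0.0, -1.0]]
contact_force: [-0.2, -0.8, 0.5]
width: 86.6
```

```bash
python3 go.py 506.6 285 46 -6.4
```

```text
t 2.4 p [509.1 294.3  60. ] yaw -5.99 tilt [-4.e-04 -2.e-04 -1.e+00] F [-0.2 -0.8  0.5] M [-0.01 -0.   -0.03] w 86.6
remaining cm [-0.95 -0.15  1.4 ] turn 0.007
in final-yaw frame [-0.95 -0.15  1.4 ]
```

servo_tool(
  rows="-0.4 -0.15 0.7 0;-0.4 0 0.7 0;0 0 0 0;0 0 0 0",
)

```text
t: 2.8
tcp_pos: [507.2, 286.6, 45.7]
orientation: [[0.104, 0.995, 0.001], [0.995, -0.104, 0.001], [0.001, 0.001, -1.0]]
contact_force: [0.8, 0.1, -0.5]
width: 87.1
```

```bash
python3 go.py 506.6 285 46 -6.4;python3 - <<'E'
from h import *
for n in("scene","top"):
    im=snapshot(n)[:,:,::-1]; cv2.imwrite(f"pics/{n}2.png",im)
    u,v=proj(n,[[546,285,46]])[0].astype(int); cv2.imwrite(f'pics/{n}2c.png',cv2.resize(im[max(0,v-35):v+35,u-50:u+50],None,fx=7,fy=7,interpolation=cv2.INTER_CUBIC))
E
```

```text
t 2.8 p [507.2 286.6  45.7] yaw -5.98 tilt [ 1.e-03  8.e-04 -1.e+00] F [ 0.8  0.1 -0.5] M [-0.03 -0.05  0.01] w 87.1
remaining cm [-0.16 -0.04 -0.03] turn 0.007
in final-yaw frame [-0.16 -0.04 -0.03]
```

View pics/scene2c.png

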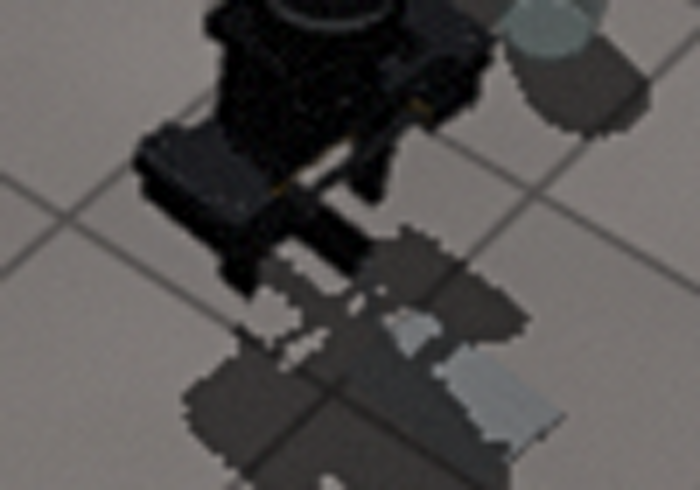

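View pics/top2c.png

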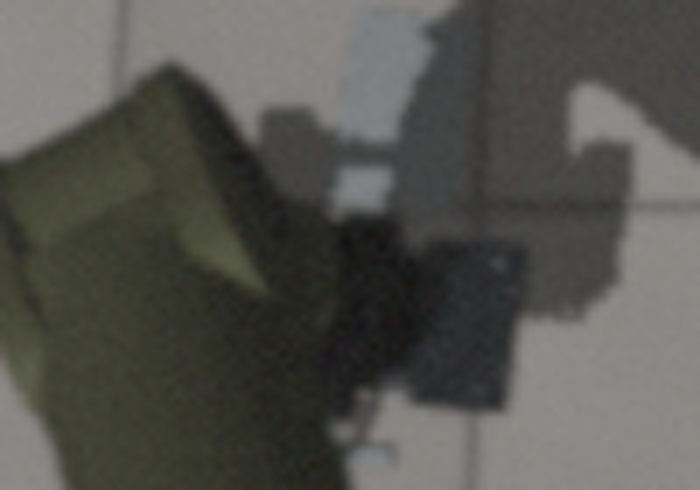

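Fingers straddle the handle (blade ahead, foot just behind). Close gently first, then firm.

servo_tool(
  rows="0 0 0 0;0 0 0 0;0 0 0 0;0 0 0 0;0 0 0 0;0 0 0 0;0 0 0 0;0 0 0 0",
  fingers=-1,
  squeeze=60,
)

```text
t: 3.7
tcp_pos: [508.1, 287.4, 47.2]
orientation: [[0.104, 0.995, 0.003], [0.995, -0.104, 0.002], [0.003, 0.003, -1.0]]
contact_force: [0.9, -0.3, -0.9]
width: 31.1
```

```bash
python3 go.py
```

```text
t 3.7 p [508.1 287.4  47.2] yaw -5.97 tilt [ 0.0032  0.0023 -1.    ] F [ 0.9 -0.3 -0.9] M [ 0.01  0.   -0.03] w 31.1
```

servo_tool(
  rows="0 0 0.05 0;0 0 0 0;0 0 0 0;0 0 0 0",
)

```text
t: 4.1
tcp_pos: [508.0, 287.1, 46.6]
orientation: [[0.104, 0.995, 0.003], [0.995, -0.104, 0.002], [0.002, 0.003, -1.0]]
contact_force: [-0.3, 0.7, 0.9]
width: 17.4
```

```bash
python3 go.py
```

```text
t 4.1 p [508.  287.1  46.6] yaw -5.97 tilt [ 0.0029  0.0019 -1.    ] F [-0.3  0.7  0.9] M [-0.08  0.07 -0.04] w 17.4
```

servo_tool(
  rows="0 0 -1 0;0 0 -1.5 0;0 0 -1.5 0;0 0 -1 0;0 0 0 0",
)

```text
t: 4.6
tcp_pos: [507.5, 287.0, 101.0]
orientation: [[0.104, 0.995, 0.002], [0.995, -0.104, 0.002], [0.002, 0.002, -1.0]]
contact_force: [0.5, -0.0, -1.9]
width: 17.7
```

```bash
python3 go.py 450 34 100 -9.7
```

```text
t 4.6 p [507.5 287.  101. ] yaw -5.98 tilt [ 0.0023  0.0019 -1.    ] F [ 0.5 -0.  -1.9] M [-0.01  0.06 -0.05] w 17.7
remaining cm [-25.76  -3.08   0.04] turn 0.065
in final-yaw frame [-25.91  -1.41   0.1 ]
```

servo_tool(
  rows="-1.5 -0.15 0 0.03;-2.5 -0.15 0 0.03;-2.8 -0.15 0 0;-2.8 -0.15 0 0;-2.8 -0.15 0 0;-2.8 -0.15 0 0;-2.8 -0.15 0 0;-2.8 -0.15 0 0;-2 -0.15 0 0;0 0 0 0",
)

```text
t: 5.6
tcp_pos: [446.4, 45.7, 95.4]
orientation: [[0.183, 0.983, -0.008], [0.983, -0.183, -0.002], [-0.003, -0.008, -1.0]]
contact_force: [-0.0, -0.0, -1.4]
width: 17.3
```

```bash
python3 go.py 450 34 60 -9.7
```

```text
t 5.6 p [446.4  45.7  95.4] yaw -10.54 tilt [-0.0084 -0.0015 -1.    ] F [-0.  -0.  -1.4] M [ 0.07  0.02 -0.02] w 17.3
remaining cm [-1.07  0.6   3.54] turn -0.015
in final-yaw frame [-1.09  0.55  3.54]
```

servo_tool(
  rows="-0.5 0.3 1.2 -0.015;-0.5 0.3 1.2 0;0 0 1 0;0 0 0 0",
)

```text
t: 6.0
tcp_pos: [448.6, 34.1, 58.8]
orientation: [[0.172, 0.985, -0.01], [0.985, -0.172, -0.0], [-0.002, -0.01, -1.0]]
contact_force: [-1.5, 0.9, -1.2]
width: 17.4
```

```bash
python3 go.py 450 34 48.5 -9.7;python3 - <<'E'
from h import *
for n in("scene","top"):
    im=snapshot(n)[:,:,::-1]; cv2.imwrite(f"pics/{n}3.png",im)
    u,v=proj(n,[[600,10,10]])[0].astype(int); cv2.imwrite(f'pics/{n}3c.png',cv2.resize(im[max(0,v-40):v+40,u-55:u+55],None,fx=7,fy=7,interpolation=cv2.INTER_CUBIC))
E
```

```text
t 6.0 p [448.6  34.1  58.8] yaw -9.93 tilt [-1.000e-02 -2.000e-04 -9.999e-01] F [-1.5  0.9 -1.2] M [0.   0.09 0.01] w 17.4
remaining cm [0.02 0.15 1.03] turn -0.004
in final-yaw frame [0.01 0.14 1.03]
```

View pics/scene3c.png

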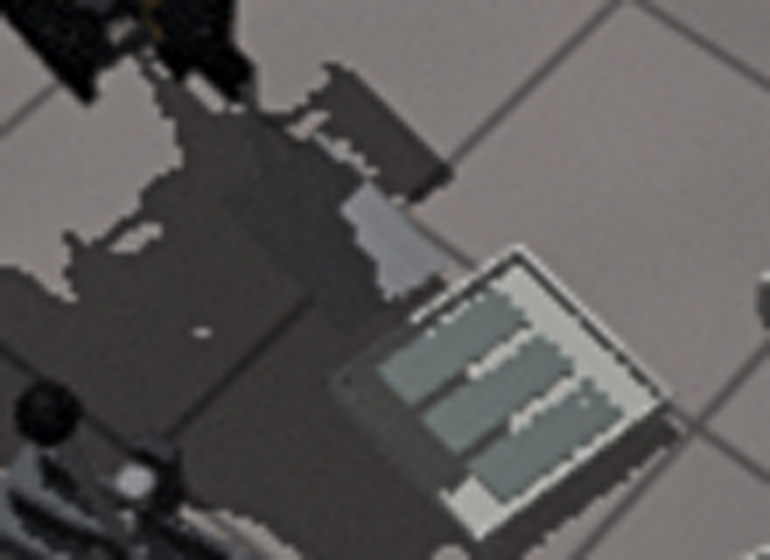

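View pics/top3c.png

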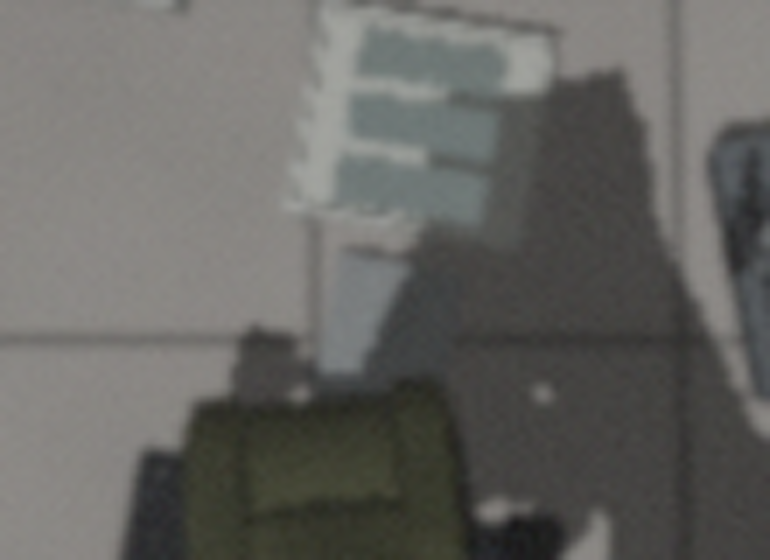

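servo_tool(
  rows="0 0 0.5 0;0 0 0.3 0;0 0 0 0",
)

```text
t: 6.4
tcp_pos: [450.6, 35.6, 52.3]
orientation: [[0.17, 0.985, -0.006], [0.985, -0.17, 0.001], [-0.0, -0.006, -1.0]]
contact_force: [-0.2, -0.1, -0.9]
width: 17.4
```

```bash
python3 go.py 568.6 13.4 49.5 -9.7
```

```text
t 6.4 p [450.6  35.6  52.3] yaw -9.8 tilt [-6.e-03  8.e-04 -1.e+00] F [-0.2 -0.1 -0.9] M [0.11 0.05 0.09] w 17.4
remaining cm [-0.18 12.01  0.21] turn -0.002
in final-yaw frame [-0.2  12.01  0.28]
```

servo_tool(
  rows="-0.1 0.6 0.2 0;-0.1 1 0 0;0 1 0 0;0 1 0 0;0 1 0 0;0 0 0 0",
)

```text
t: 7.0
tcp_pos: [501.6, 25.0, 50.6]
orientation: [[0.17, 0.985, -0.003], [0.985, -0.17, 0.001], [0.0, -0.003, -1.0]]
contact_force: [0.1, -0.6, -1.5]
width: 17.3
```

```bash
python3 go.py 568.6 13.4 49.5 -9.7
```

```text
t 7.0 p [501.6  25.   50.6] yaw -9.78 tilt [-2.7e-03  7.0e-04 -1.0e+00] F [ 0.1 -0.6 -1.5] M [-0.    0.06 -0.03] w 17.3
remaining cm [-0.    6.8   0.09] turn -0.001
in final-yaw frame [-0.01  6.8   0.11]
```

servo_tool(
  rows="0 1 0.1 0;0 1 0 0;0 1 0 0;0 1 0 0;0 1 0 0;0 1 0 0;0 0.5 0 0;0 0 0 0",
)

```text
t: 7.8
tcp_pos: [571.0, 12.9, 48.3]
orientation: [[0.17, 0.985, -0.005], [0.986, -0.17, 0.0], [-0.0, -0.005, -1.0]]
contact_force: [-0.0, 0.3, -2.1]
width: 17.3
```

```bash
python3 go.py 568.6 13.4 49.5 -9.7;python3 - <<'E'
from h import *
for n in("scene","top"):
    im=snapshot(n)[:,:,::-1]; cv2.imwrite(f"pics/{n}4.png",im)
    u,v=proj(n,[[640,0,10]])[0].astype(int); cv2.imwrite(f'pics/{n}4c.png',cv2.resize(im[max(0,v-40):v+40,u-55:u+55],None,fx=7,fy=7,interpolation=cv2.INTER_CUBIC))
E
```

```text
t 7.8 p [571.   12.9  48.3] yaw -9.77 tilt [-4.8e-03  3.0e-04 -1.0e+00] F [-0.   0.3 -2.1] M [0.03 0.06 0.06] w 17.3
remaining cm [ 0.   -0.24 -0.12] turn -0.001
in final-yaw frame [ 0.01 -0.24 -0.12]
```

View pics/scene4c.png

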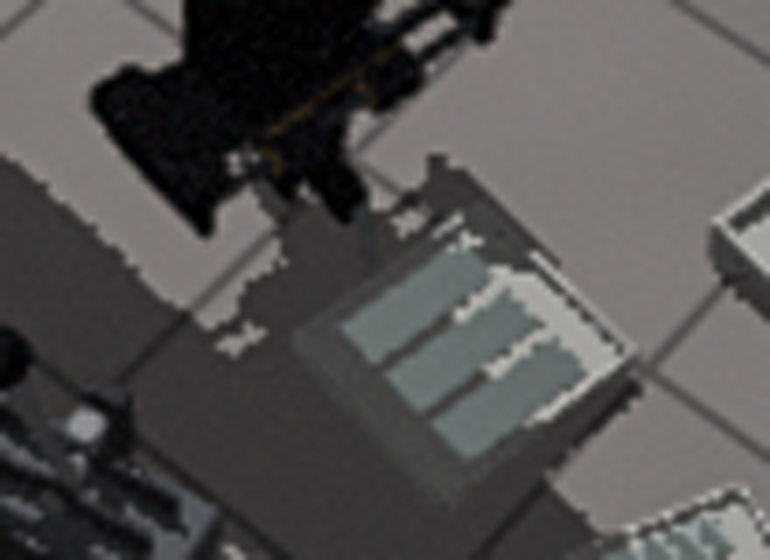

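View pics/top4c.png

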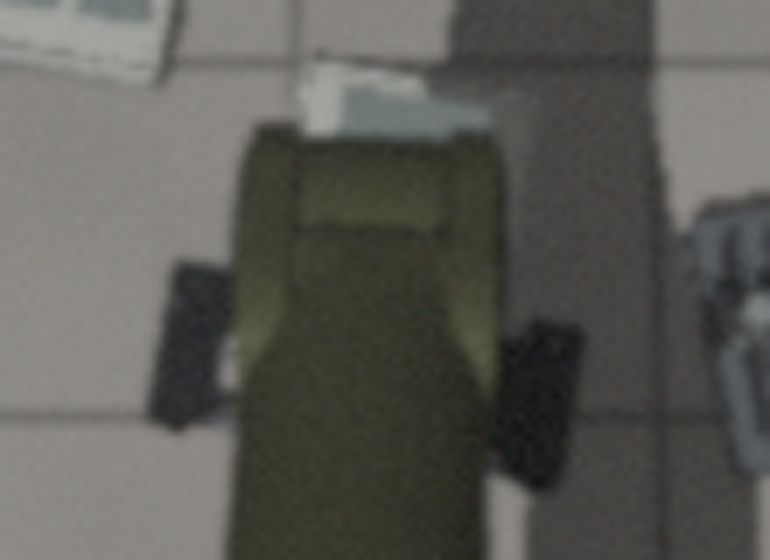

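Run:
```python
from h import *
a=cv2.imread('pics/scene0.png')[205:255,310:370];b=cv2.imread('pics/scene4.png')[205:255,310:370]
cv2.imwrite('pics/cmp.png',cv2.resize(np.hstack([a,b]),None,fx=6,fy=6,interpolation=cv2.INTER_NEAREST))
```

```text
(no output)
```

View pics/cmp.png

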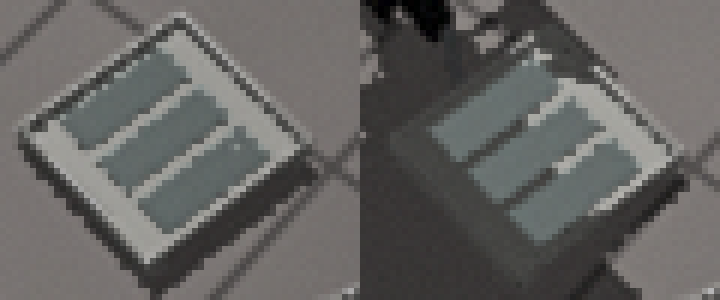

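servo_tool(
  rows="0 -0.3 0 0;0 0 -0.3 0;0 0 -0.5 0;0 0 -0.6 0;0 0 -0.6 0;0 0 -0.6 0;0 0 0 0",
)

```text
t: 8.6
tcp_pos: [565.5, 14.1, 77.0]
orientation: [[0.169, 0.986, -0.006], [0.986, -0.169, 0.002], [0.0, -0.006, -1.0]]
contact_force: [1.0, -0.2, -2.5]
width: 17.5
```

```bash
python3 go.py;python3 - <<'E'
from h import *
for n in("scene",):
    im=snapshot(n)[:,:,::-1]; cv2.imwrite(f"pics/{n}5.png",im)
    u,v=proj(n,[[640,0,10]])[0].astype(int); cv2.imwrite(f'pics/{n}5c.png',cv2.resize(im[max(0,v-40):v+40,u-55:u+55],None,fx=7,fy=7,interpolation=cv2.INTER_CUBIC))
E
```

```text
t 8.6 p [565.5  14.1  77. ] yaw -9.73 tilt [-0.0063  0.0015 -1.    ] F [ 1.  -0.2 -2.5] M [ 0.02  0.13 -0.  ] w 17.5
```

View pics/scene5c.png

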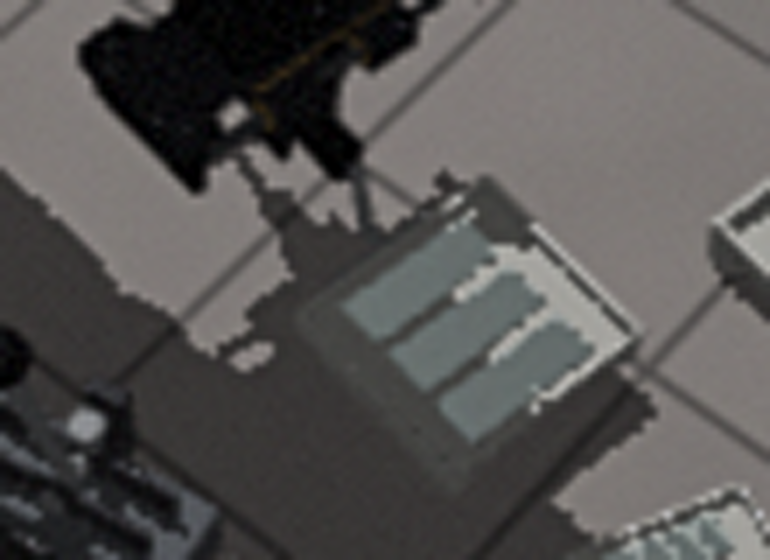

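servo_tool(
  rows="0 0 -0.8 0;0 0 -1.2 0;0 0 -1.4 0;0 0 -1.4 0;0 0 -1.4 0;0 0 -1.4 0;0 0 -1.4 0;0 0 -1.2 0;0 0 -0.8 0;0 0 0 0",
)

```text
t: 9.65
tcp_pos: [566.8, 13.8, 198.3]
orientation: [[0.169, 0.986, -0.004], [0.986, -0.169, 0.002], [0.001, -0.004, -1.0]]
contact_force: [-1.4, -1.2, -2.1]
width: 17.7
```

```bash
python3 go.py 516.4 -316.3 195 10.4
```

```text
t 9.65 p [566.8  13.8 198.3] yaw -9.76 tilt [-0.0039  0.002  -1.    ] F [-1.4 -1.2 -2.1] M [ 0.04  0.17 -0.02] w 17.7
remaining cm [-33.39   0.63   0.29] turn -0.352
in final-yaw frame [-31.56 -10.92   0.33]
```

servo_tool(
  rows="-0.5 0 0 -0.005;-1 0 0 -0.01;-1.4 -0.1 0 -0.018;-1.6 -0.2 0 -0.018;-1.6 -0.2 0 -0.018;-1.6 -0.2 0 -0.018;-1.6 -0.2 0 -0.018;-1.6 -0.2 0 -0.018;-1.6 -0.2 0 -0.018;-1.6 -0.2 0 -0.018",
)

```text
t: 10.65
tcp_pos: [530.5, -135.6, 190.3]
orientation: [[0.001, 1.0, -0.02], [1.0, -0.001, -0.001], [-0.001, -0.02, -1.0]]
contact_force: [1.0, 0.2, -1.4]
width: 17.6
```

```bash
python3 go.py 516.4 -316.3 195 10.4
```

```text
t 10.65 p [ 530.5 -135.6  190.3] yaw -0.06 tilt [-1.970e-02 -7.000e-04 -9.998e-01] F [ 1.   0.2 -1.4] M [ 0.05  0.15 -0.  ] w 17.6
remaining cm [-18.07  -1.4   -0.43] turn -0.183
in final-yaw frame [-17.52  -4.65  -0.47]
```

servo_tool(
  rows="-1.6 -0.2 -0.05 -0.018;-1.6 -0.2 -0.05 -0.018;-1.6 -0.2 -0.05 -0.018;-1.6 -0.2 0 -0.018;-1.6 -0.3 0 -0.018;-1.6 -0.3 0 -0.018;-1.6 -0.3 0 -0.018;-1.6 -0.3 0 -0.01;-1.3 -0.3 0 -0.005;-0.7 0 0 0",
)

```text
t: 11.65
tcp_pos: [505.8, -300.1, 183.5]
orientation: [[-0.14, 0.989, -0.038], [0.99, 0.14, -0.0], [0.005, -0.038, -0.999]]
contact_force: [-1.2, -0.7, -1.8]
width: 17.4
```

```bash
python3 go.py 516.4 -316.3 195 10.4
```

```text
t 11.65 p [ 505.8 -300.1  183.5] yaw 8.08 tilt [-3.800e-02 -1.000e-04 -9.993e-01] F [-1.2 -0.7 -1.8] M [-0.02  0.18  0.03] w 17.4
remaining cm [-1.75  0.78 -1.19] turn -0.041
in final-yaw frame [-1.79  0.75 -1.15]
```

servo_tool(
  rows="-0.6 0.2 -0.2 -0.02;-0.5 0.2 -0.2 -0.02;0 0 0 0;0 0 0 0",
)

```text
t: 12.05
tcp_pos: [509.5, -312.6, 185.3]
orientation: [[-0.179, 0.983, -0.042], [0.984, 0.179, 0.0], [0.008, -0.042, -0.999]]
contact_force: [-0.8, -0.1, -2.0]
width: 17.6
```

```bash
python3 go.py 516.4 -316.3 195 10.4;python3 - <<'E'
from h import *
for n in("scene","top"):
    im=snapshot(n)[:,:,::-1]; cv2.imwrite(f"pics/{n}6.png",im)
    u,v=proj(n,[[629,-295,110]])[0].astype(int); cv2.imwrite(f'pics/{n}6c.png',cv2.resize(im[max(0,v-60):v+60,u-75:u+75],None,fx=5,fy=5,interpolation=cv2.INTER_CUBIC)); print(u-75,v-60)
E
```

```text
t 12.05 p [ 509.5 -312.6  185.3] yaw 10.32 tilt [-4.230e-02  4.000e-04 -9.991e-01] F [-0.8 -0.1 -2. ] M [ 0.    0.12 -0.03] w 17.6
remaining cm [-0.48  0.57 -1.  ] turn -0.001
in final-yaw frame [-0.49  0.61 -0.97]
184 208
344 129
```

View pics/scene6c.png

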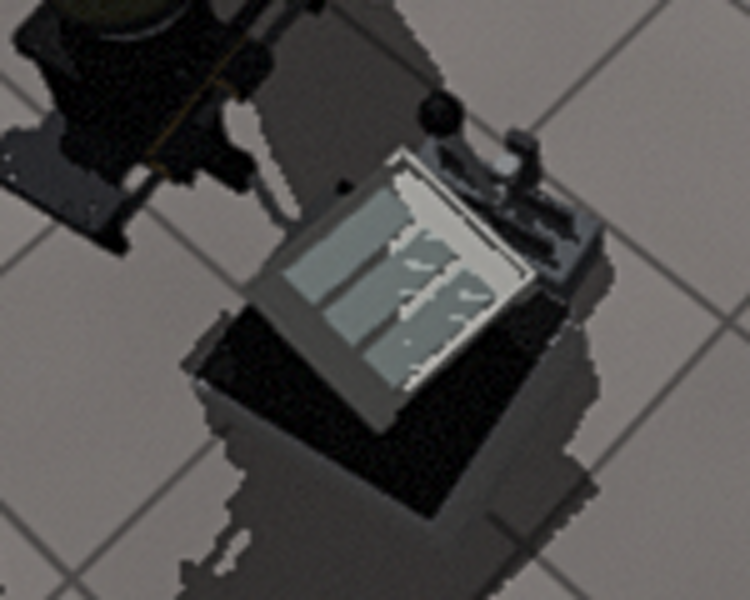

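View pics/top6c.png

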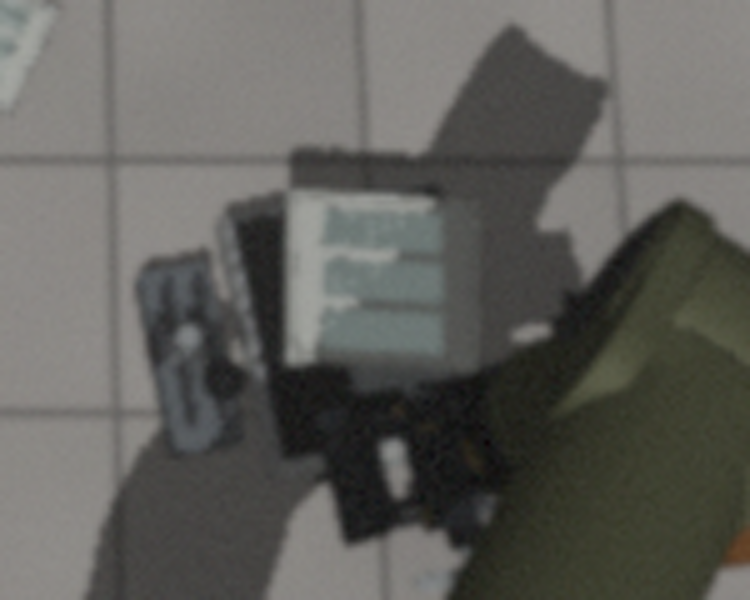

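Run:
```python
from h import *
def q(n,pts,z,off,k):
    uv=(np.float64(pts)+.5)/k-.5+np.float64(off); P=ray(n,uv,z); print(n,P.round(1).tolist(),'mean',P.mean(0).round(1))
    e=[P[(i+1)%len(P)]-P[i] for i in range(len(P))]; print([ (round(float(np.hypot(*v)),1),round(float((np.degrees(np.arctan2(v[1],v[0]))+45)%90-45),2)) for v in e])
q('scene',[(403,148),(537,272),(382,434),(243,285)],148,(184,208),5)
q('top',[(290,188),(481,202),(470,372),(285,365)],148,(344,129),5)
```

```text
scene [[586.4, -227.0], [696.6, -233.2], [698.1, -353.3], [580.5, -343.9]] mean [ 640.4 -289.3]
[(110.4, -3.24), (120.1, 0.69), (118.0, -4.58), (117.1, -2.93)]
top [[697.6, -231.8], [688.7, -353.4], [578.8, -340.3], [583.1, -224.3]] mean [ 637.  -287.5]
[(122.0, -4.2), (110.6, -6.79), (116.1, -2.12), (114.8, -3.7)]
```

servo_tool(
  rows="-0.1 0 0 -0.008;-0.2 0 0 -0.016;-0.3 0 0 -0.02;-0.3 0 0 -0.02;-0.3 0 0 -0.02;-0.3 0 0 -0.02;-0.3 0 0 -0.02;-0.3 0 0 -0.02;-0.2 0 0 -0.016;-0.1 0 0 -0.01",
)

```text
t: 13.15
tcp_pos: [516.7, -336.6, 185.2]
orientation: [[-0.358, 0.933, -0.042], [0.933, 0.359, 0.001], [0.015, -0.039, -0.999]]
contact_force: [0.7, 0.2, -3.3]
width: 17.1
```

```bash
cat > look.py <<'E'
import sys
from h import *
k,x,y,z,w,h,f=sys.argv[1],*map(float,sys.argv[2:8])
for n in("scene","top"):
    im=snapshot(n)[:,:,::-1]; cv2.imwrite(f"pics/{n}{k}.png",im)
    u,v=proj(n,[[x,y,z]])[0].astype(int); w=int(w);h=int(h)
    x0,y0=max(0,u-w),max(0,v-h)
    cv2.imwrite(f'pics/{n}{k}c.png',cv2.resize(im[y0:v+h,x0:u+w],None,fx=f,fy=f,interpolation=cv2.INTER_CUBIC)); print(n,x0,y0)
E
cat >> h.py <<'E'
def q(n,pts,z,off,k):
    uv=(np.float64(pts)+.5)/k-.5+np.float64(off); P=ray(n,uv,z); print(n,P.round(1).tolist(),'mean',P.mean(0).round(1))
    e=[P[(i+1)%len(P)]-P[i] for i in range(len(P))]; print([ (round(float(np.hypot(*v)),1),round(float((np.degrees(np.arctan2(v[1],v[0]))+45)%90-45),2)) for v in e])
E
python3 go.py 509.4 -349 185 23.7; python3 look.py 7 629 -295 110 60 50 6
```

```text
t 13.15 p [ 516.7 -336.6  185.2] yaw 21.04 tilt [-4.170e-02  5.000e-04 -9.991e-01] F [ 0.7  0.2 -3.3] M [-0.01  0.12  0.03] w 17.1
remaining cm [-0.89 -1.12  0.05] turn -0.046
in final-yaw frame [-0.84 -1.17  0.02]
scene 199 218
top 359 139
```

View pics/scene7c.png

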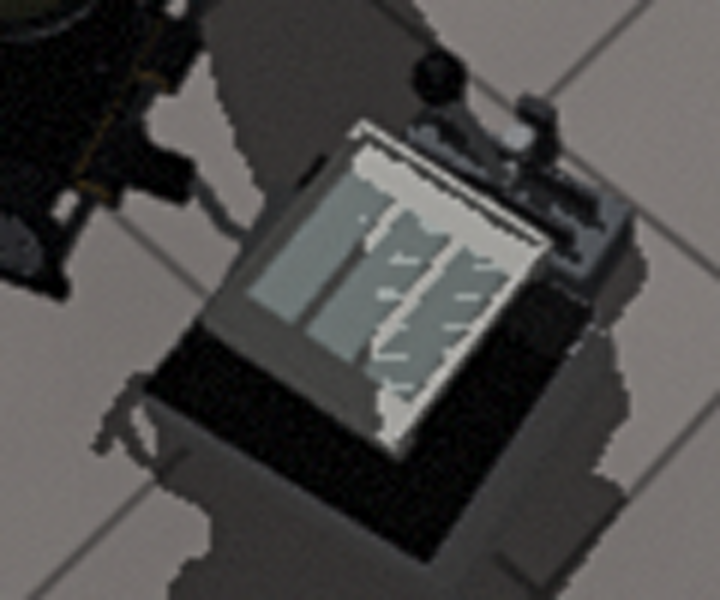

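View pics/top7c.png

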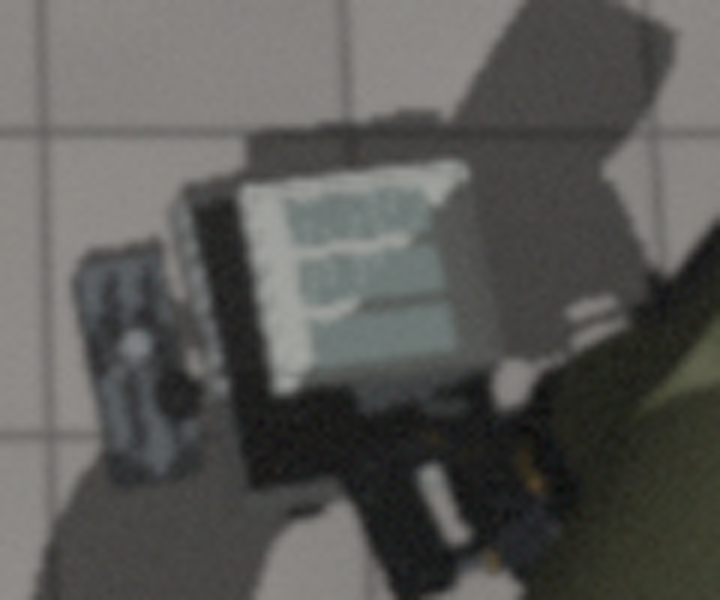

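Run:
```python
from h import *
q('scene',[(362,122),(552,240),(403,462),(203,318)],148,(199,218),6)
q('top',[(240,185),(467,162),(505,355),(282,392)],148,(359,139),6)
```

```text
scene [[576.7, -238.4], [686.7, -224.3], [709.8, -343.8], [594.0, -355.3]] mean [ 641.8 -290.5]
[(110.9, 7.34), (121.8, 10.9), (116.4, 5.68), (118.2, 8.41)]
top [[687.0, -221.7], [699.9, -343.2], [595.5, -357.5], [575.8, -239.7]] mean [ 639.5 -290.5]
[(122.2, 6.05), (105.3, 7.79), (119.4, 9.53), (112.7, 9.17)]
```

servo_tool(
  rows="-0.05 -0.1 0.1 -0.004;-0.1 -0.2 0.2 -0.006;-0.1 -0.2 0.4 -0.006;-0.1 -0.2 0.5 -0.006;-0.1 -0.2 0.5 -0.006;-0.05 -0.2 0.5 -0.004;0 -0.1 0.5 0;0 0 0.4 0;0 0 0.2 0;0 0 0 0",
)

```text
t: 14.25
tcp_pos: [504.3, -345.8, 148.7]
orientation: [[-0.39, 0.92, -0.043], [0.921, 0.39, 0.002], [0.018, -0.039, -0.999]]
contact_force: [0.2, 0.2, -2.3]
width: 17.6
```

```bash
python3 go.py 507.6 -345.3 130 22.8; python3 look.py 8 629 -295 110 60 50 6
```

```text
t 14.25 p [ 504.3 -345.8  148.7] yaw 22.99 tilt [-0.0433  0.0017 -0.9991] F [ 0.2  0.2 -2.3] M [-0.03  0.13 -0.02] w 17.6
remaining cm [-0.12  0.4   1.86] turn 0.003
in final-yaw frame [-0.08  0.33  1.87]
scene 199 218
top 359 139
```

View pics/scene8c.png

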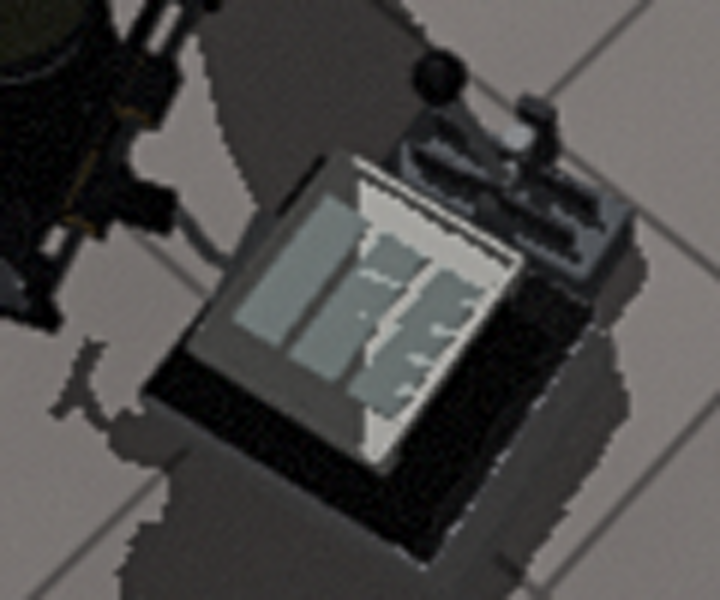

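View pics/top8c.png

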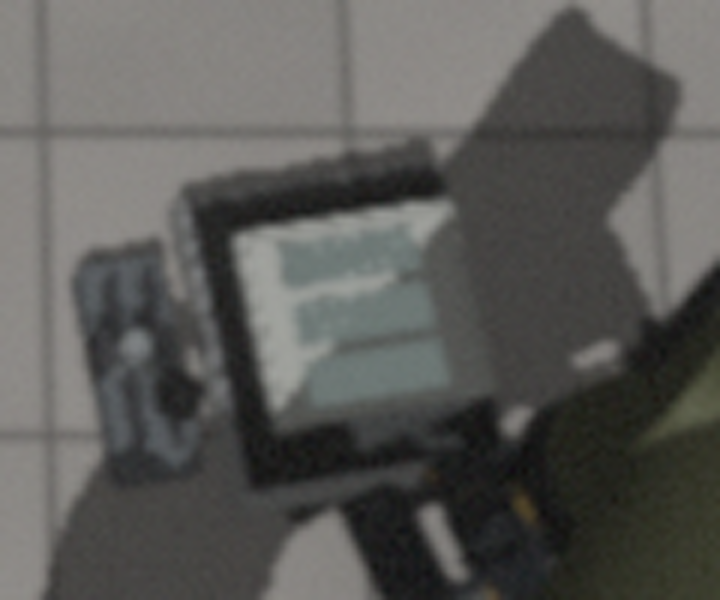

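Run:
```python
from h import *
q('scene',[(348,150),(524,260),(382,474),(187,347)],111,(199,218),6)
q('top',[(234,235),(455,203),(495,398),(270,435)],111,(359,139),6)
```

```text
scene [[564.9, -242.8], [670.2, -229.1], [693.9, -347.0], [582.1, -363.4]] mean [ 627.8 -295.6]
[(106.2, 7.43), (120.3, 11.36), (113.0, 8.37), (121.8, 8.1)]
top [[668.6, -225.4], [686.8, -347.3], [578.7, -363.2], [558.4, -240.9]] mean [ 623.1 -294.2]
[(123.3, 8.5), (109.3, 8.33), (124.0, 9.41), (111.3, 7.99)]
```

servo_tool(
  rows="0 0.1 0.2 0;0 0.2 0.3 0;0 0.1 0.4 0;0 0 0.4 0;0 0 0.4 0;0 0 0.3 0;0 0 0.2 0;0 0 0 0",
)

```text
t: 15.15
tcp_pos: [508.2, -343.9, 125.3]
orientation: [[-0.391, 0.92, -0.042], [0.92, 0.391, 0.001], [0.017, -0.038, -0.999]]
contact_force: [0.1, 0.3, -2.3]
width: 17.4
```

```bash
python3 go.py 508 -345.8 117 22.8
```

```text
t 15.15 p [ 508.2 -343.9  125.3] yaw 23.04 tilt [-0.042   0.001  -0.9991] F [ 0.1  0.3 -2.3] M [0.01 0.13 0.02] w 17.4
remaining cm [-0.18 -0.05  0.83] turn 0.004
in final-yaw frame [-0.16 -0.09  0.83]
```

servo_tool(
  rows="-0.1 0 0.15 0;0 0 0.2 0;0 0 0.2 0;0 0 0 0",
)

```text
t: 15.55
tcp_pos: [508.5, -345.3, 119.9]
orientation: [[-0.39, 0.92, -0.041], [0.92, 0.391, 0.001], [0.017, -0.038, -0.999]]
contact_force: [-0.1, -0.1, -1.9]
width: 17.4
```

```bash
python3 go.py 508 -345.8 117 22.8; python3 look.py 9 629 -295 80 60 50 6
```

```text
t 15.55 p [ 508.5 -345.3  119.9] yaw 23.02 tilt [-4.100e-02  6.000e-04 -9.992e-01] F [-0.1 -0.1 -1.9] M [0.03 0.09 0.  ] w 17.4
remaining cm [-0.03 -0.06  0.3 ] turn 0.004
in final-yaw frame [-0.02 -0.07  0.29]
scene 200 222
top 356 141
```

View pics/scene9c.png

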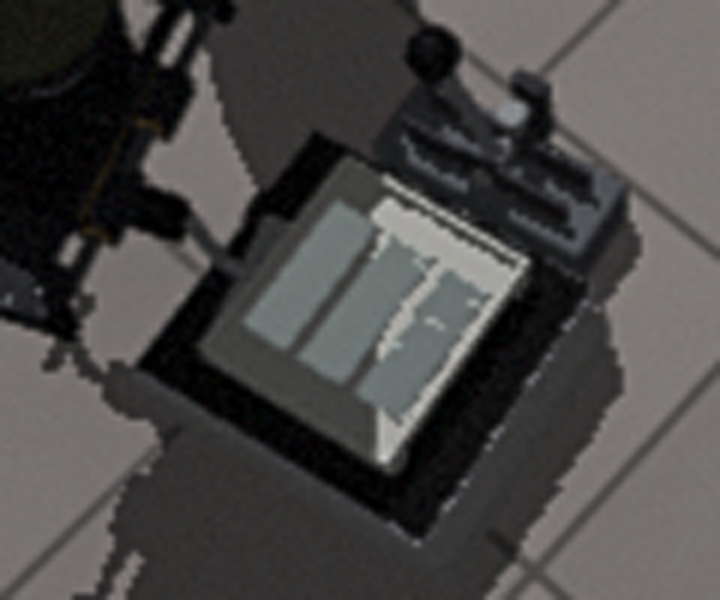

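View pics/top9c.png

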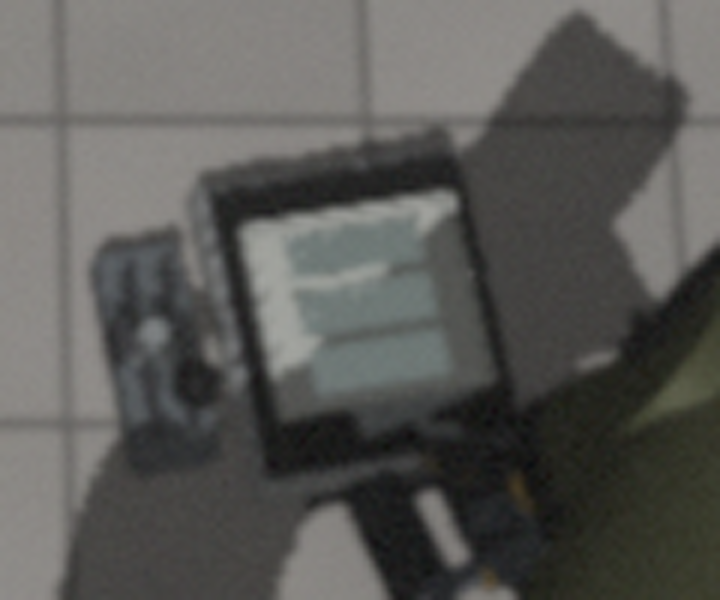

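Run:
```python
from h import *
q('scene',[(348,152),(530,262),(392,472),(198,350)],83,(200,222),6)
q('scene',[(318,132),(590,282),(418,545),(135,365)],60,(200,222),6)
q('top',[(237,225),(458,190),(497,385),(272,425)],83,(356,141),6)
q('top',[(211,190),(452,155),(512,408),(267,475)],60,(356,141),6)
```

```text
scene [[564.4, -243.2], [673.7, -227.0], [697.2, -344.5], [585.6, -362.8]] mean [ 630.2 -294.4]
[(110.5, 8.41), (119.9, 11.31), (113.1, 9.3), (121.5, 10.05)]
scene [[534.0, -238.9], [695.2, -208.8], [723.1, -357.0], [558.2, -384.2]] mean [ 627.6 -297.2]
[(164.0, 10.6), (150.9, 10.68), (167.2, 9.36), (147.3, 9.46)]
top [[674.1, -222.9], [694.5, -347.8], [583.7, -363.6], [561.3, -238.3]] mean [ 628.4 -293.1]
[(126.6, 9.27), (111.9, 8.12), (127.3, 10.15), (113.9, 7.79)]
top [[700.1, -213.4], [721.0, -352.5], [574.3, -378.8], [536.4, -239.5]] mean [ 633. -296.]
[(140.7, 8.56), (149.0, 10.13), (144.4, 15.24), (165.7, 9.05)]
```

servo_tool(
  rows="0 0 0.15 0;0 0 0.1 0;0 0 0 0",
)

```text
t: 15.95
tcp_pos: [508.6, -345.5, 117.8]
orientation: [[-0.391, 0.92, -0.04], [0.92, 0.391, 0.0], [0.016, -0.037, -0.999]]
contact_force: [0.2, -0.1, -1.8]
width: 17.5
```

```bash
python3 go.py; for i in 1 2 3; do python3 -c "
from workcell import *
s=observe();print(s['contact_force'].round(2),s['wrist_torque'].round(3))"; done
```

```text
t 15.95 p [ 508.6 -345.5  117.8] yaw 23.03 tilt [-4.040e-02  2.000e-04 -9.992e-01] F [ 0.2 -0.1 -1.8] M [-0.02  0.17 -0.01] w 17.5
[ 0.18 -0.07 -1.8 ] [-0.023  0.166 -0.014]
[ 0.18 -0.07 -1.8 ] [-0.023  0.166 -0.014]
[ 0.18 -0.07 -1.8 ] [-0.023  0.166 -0.014]
```

servo_tool(
  rows="0 0 0.1 0;0 0 0 0",
)

```text
t: 16.15
tcp_pos: [508.8, -345.5, 116.9]
orientation: [[-0.391, 0.92, -0.04], [0.92, 0.391, 0.0], [0.016, -0.037, -0.999]]
contact_force: [0.5, 0.0, -1.6]
width: 17.3
```

servo_tool(
  rows="0 0 0.1 0;0 0 0 0",
)

```text
t: 16.35
tcp_pos: [509.0, -345.4, 116.0]
orientation: [[-0.391, 0.92, -0.039], [0.92, 0.391, 0.0], [0.016, -0.036, -0.999]]
contact_force: [-0.8, -0.7, -1.7]
width: 17.7
```

```bash
python3 go.py; python3 look.py 10 629 -295 80 60 50 6
```

```text
t 16.35 p [ 509.  -345.4  116. ] yaw 23.03 tilt [-3.940e-02  2.000e-04 -9.992e-01] F [-0.8 -0.7 -1.7] M [0.04 0.11 0.01] w 17.7
scene 200 222
top 356 141
```

View pics/scene10c.png

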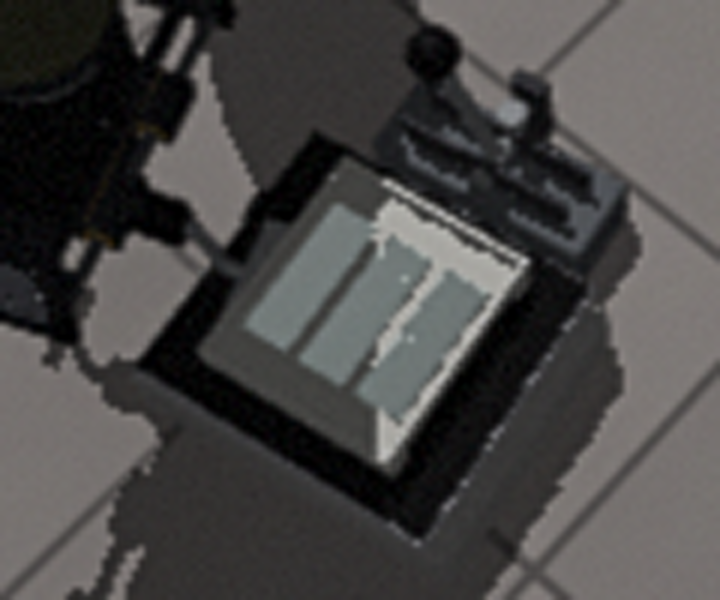

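servo_tool(
  rows="0.12 0 0 0.01;0.2 0 0 0.02;0.25 0 0 0.022;0.25 0 0 0.022;0.25 0 0 0.022;0.2 0 0 0.02;0 0 0 0",
)

```text
t: 17.15
tcp_pos: [504.5, -332.3, 116.6]
orientation: [[-0.271, 0.962, -0.039], [0.962, 0.272, 0.0], [0.011, -0.037, -0.999]]
contact_force: [-0.2, 0.7, -1.0]
width: 17.4
```

```bash
python3 go.py 508 -319 116 9.5; python3 look.py 11 629 -295 80 60 50 6
```

```text
t 17.15 p [ 504.5 -332.3  116.6] yaw 15.77 tilt [-3.870e-02  1.000e-04 -9.993e-01] F [-0.2  0.7 -1. ] M [ 0.07  0.04 -0.02] w 17.4
remaining cm [1.19 0.7  0.04] turn 0.11
in final-yaw frame [1.26 0.57 0.06]
scene 200 222
top 356 141
```

View pics/scene11c.png

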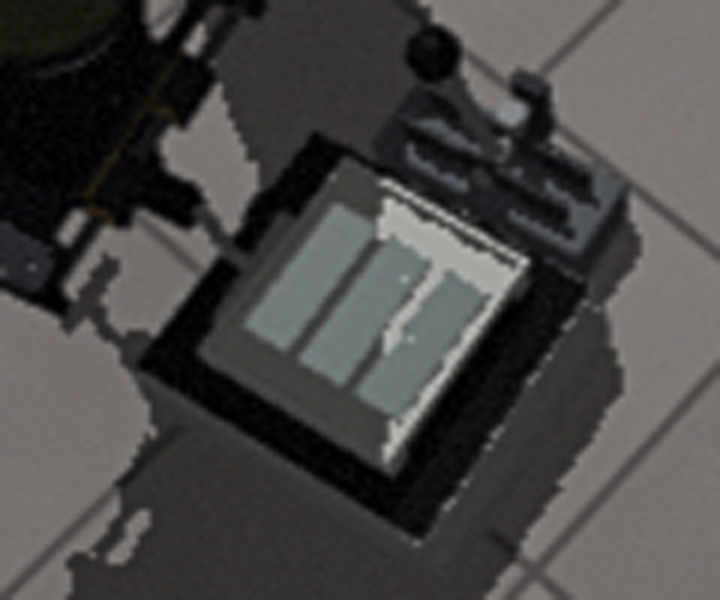

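servo_tool(
  rows="0.15 0 0 0.015;0.25 0 0 0.022;0.25 0 0 0.022;0.25 0 0 0.022;0.2 0 0 0.015;0 0 0 0",
)

```text
t: 17.85
tcp_pos: [501.7, -321.2, 116.7]
orientation: [[-0.17, 0.985, -0.039], [0.985, 0.17, -0.0], [0.006, -0.038, -0.999]]
contact_force: [-0.7, 0.3, -1.8]
width: 17.1
```

```bash
python3 go.py 361 -341 120 9.8
```

```text
t 17.85 p [ 501.7 -321.2  116.7] yaw 9.79 tilt [-3.870e-02 -2.000e-04 -9.993e-01] F [-0.7  0.3 -1.8] M [ 0.01 -0.03  0.02] w 17.1
remaining cm [  0.44 -14.21   0.21] turn -0.0
in final-yaw frame [  0.45 -14.21  -0.33]
```

servo_tool(
  rows="0 -0.3 0.05 0;0 -0.6 0.03 0;0 -0.8 0.03 0;0 -0.8 0.03 0;0 -0.8 0.03 0;0 -0.8 0.03 0;0 0 0 0",
)

```text
t: 18.55
tcp_pos: [456.2, -329.7, 116.2]
orientation: [[-0.168, 0.985, -0.039], [0.986, 0.168, -0.0], [0.006, -0.039, -0.999]]
contact_force: [-1.3, 0.1, -1.2]
width: 17.7
```

```bash
python3 go.py 361 -341 120 9.8;python3 look.py 12 600 -305 80 60 50 6
python3 - <<'E'
from h import *
print('flask',ray('top',[(486,234)],0),ray('top',[(500,232)],125),'px scene',ray('scene',[(172,322)],0),ray('scene',[(157,298)],125))
E
```

```text
t 18.55 p [ 456.2 -329.7  116.2] yaw 9.69 tilt [-3.940e-02 -3.000e-04 -9.992e-01] F [-1.3  0.1 -1.2] M [-0.05  0.07  0.02] w 17.7
remaining cm [ 0.49 -9.58  0.  ] turn -0.002
in final-yaw frame [ 0.51 -9.58 -0.38]
scene 190 219
top 360 150
flask [[ 493.67809116 -551.59534165]] [[ 490.05908719 -540.19601927]] px scene [[ 512.4928801  -550.86886544]] [[ 489.99228445 -535.31950308]]
```

View pics/scene12c.png

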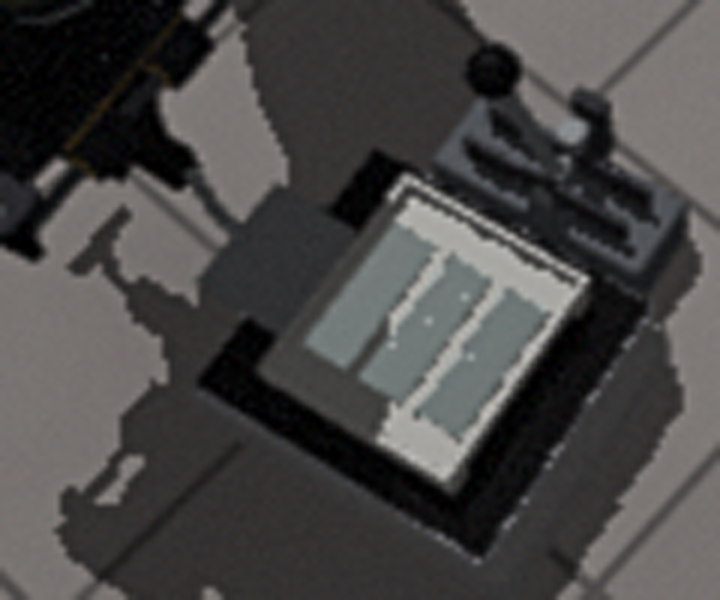

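View pics/top12.png

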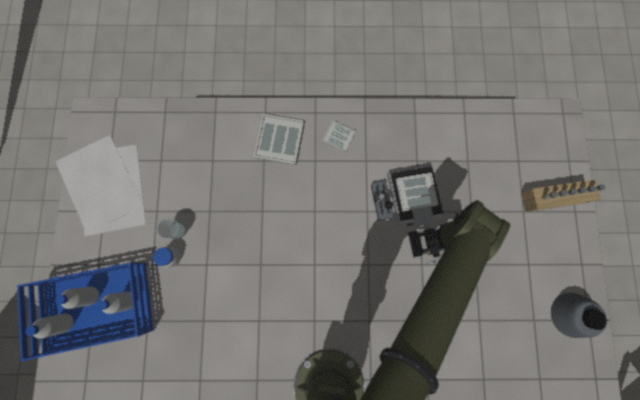

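View pics/scene12.png

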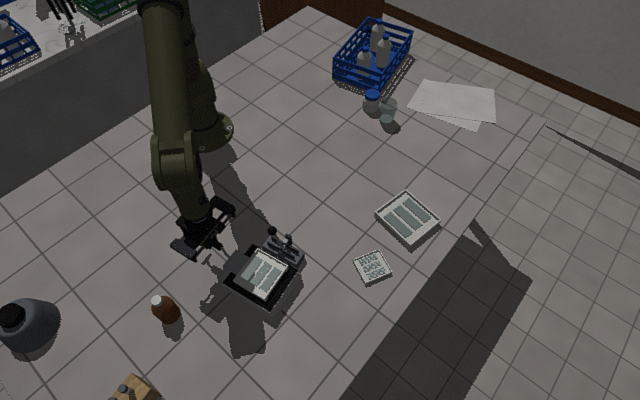

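servo_tool(
  rows="0 -0.8 0.03 0;0 -1 0.04 0;0 -1.3 0.05 0;0 -1.5 0.06 0;0 -1.5 0.06 0;0 -1.5 0.06 0;0 -1.5 0.06 0;0 -1.5 0.06 0;0 -0.8 0.03 0;0 0 0 0",
)

```text
t: 19.65
tcp_pos: [334.2, -350.3, 116.0]
orientation: [[-0.168, 0.985, -0.038], [0.986, 0.168, 0.0], [0.007, -0.037, -0.999]]
contact_force: [1.0, 0.3, -0.9]
width: 17.4
```

```bash
python3 go.py 339 -349 52 9.8
```

```text
t 19.65 p [ 334.2 -350.3  116. ] yaw 9.67 tilt [-3.780e-02  2.000e-04 -9.993e-01] F [ 1.   0.3 -0.9] M [ 0.02 -0.02 -0.  ] w 17.4
remaining cm [0.01 0.74 6.38] turn -0.002
in final-yaw frame [0.05 0.5  6.4 ]
```

servo_tool(
  rows="0 0 0.8 0;0 0 1.2 0;0 0 1.2 0;0 0 1.2 0;0 0 0.8 0;0 0 0.4 0;0 0 0 0",
)

```text
t: 20.35
tcp_pos: [333.6, -348.8, 53.5]
orientation: [[-0.172, 0.984, -0.04], [0.985, 0.172, 0.001], [0.008, -0.039, -0.999]]
contact_force: [-0.4, -0.3, -1.2]
width: 17.3
```

```bash
python3 go.py 339 -349 52 9.8
```

```text
t 20.35 p [ 333.6 -348.8   53.5] yaw 9.9 tilt [-3.970e-02  7.000e-04 -9.992e-01] F [-0.4 -0.3 -1.2] M [-0.05  0.09  0.01] w 17.3
remaining cm [-0.11  0.53  0.13] turn 0.002
in final-yaw frame [-0.11  0.53  0.15]
```

Ease the grip and lower so the foot comes down.

servo_tool(
  rows="0 0 0.1 0;0 0 0.1 0;0 0 0.1 0;0 0 0.15 0;0 0 0.15 0;0 0 0 0",
  squeeze=3,
)

```text
t: 20.95
tcp_pos: [334.4, -350.1, 48.7]
orientation: [[-0.171, 0.985, -0.037], [0.985, 0.171, -0.001], [0.005, -0.036, -0.999]]
contact_force: [-0.7, 0.2, -1.8]
width: 18.0
```

```bash
python3 go.py;python3 look.py 13 430 -330 40 60 50 6
```

```text
t 20.95 p [ 334.4 -350.1   48.7] yaw 9.87 tilt [-0.0367 -0.0012 -0.9993] F [-0.7  0.2 -1.8] M [ 0.03 -0.01  0.01] w 18.0
scene 149 196
top 366 202
```

View pics/scene13c.png

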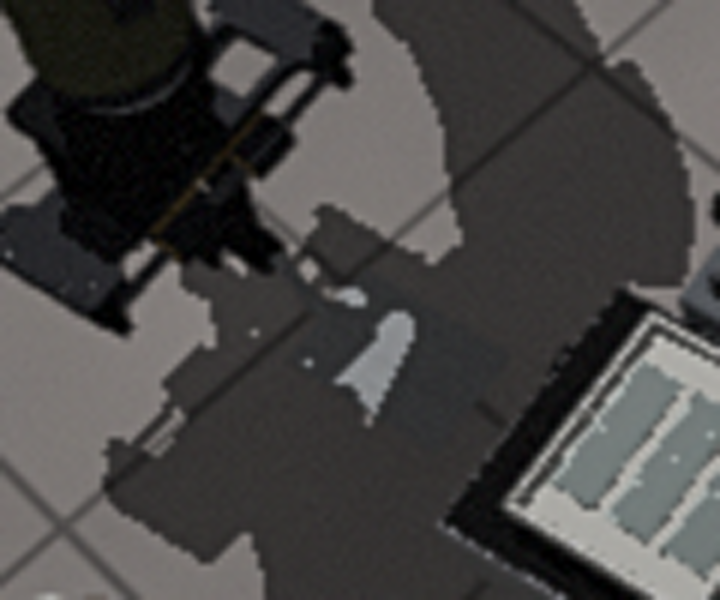

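servo_tool(
  rows="0 0 0.1 0;0 0 0.1 0;0 0 0.1 0;0 0 0 0",
)

```text
t: 21.45
tcp_pos: [334.6, -350.1, 46.0]
orientation: [[-0.171, 0.985, -0.036], [0.985, 0.171, -0.001], [0.005, -0.036, -0.999]]
contact_force: [-0.1, -0.4, -1.9]
width: 17.8
```

```bash
python3 go.py
```

```text
t 21.45 p [ 334.6 -350.1   46. ] yaw 9.88 tilt [-3.630e-02 -9.000e-04 -9.993e-01] F [-0.1 -0.4 -1.9] M [ 0.01  0.05 -0.05] w 17.8
```

servo_tool(
  rows="0 0 0.1 0;0 0 0.1 0;0 0 0 0",
)

```text
t: 21.75
tcp_pos: [334.9, -350.0, 44.5]
orientation: [[-0.172, 0.985, -0.036], [0.985, 0.172, -0.001], [0.006, -0.035, -0.999]]
contact_force: [-1.0, 0.8, 1.0]
width: 17.9
```

```bash
python3 go.py
```

```text
t 21.75 p [ 334.9 -350.    44.5] yaw 9.89 tilt [-3.570e-02 -6.000e-04 -9.994e-01] F [-1.   0.8  1. ] M [ 0.13  0.14 -0.05] w 17.9
```

Bench contact felt (Fz turned positive). Release slowly.

servo_tool(
  rows="0 0 0 0;0 0 0 0;0 0 0 0;0 0 0 0;0 0 0 0",
  fingers=0,
)

```text
t: 22.25
tcp_pos: [335.2, -350.4, 44.0]
orientation: [[-0.172, 0.985, -0.035], [0.985, 0.172, -0.002], [0.004, -0.035, -0.999]]
contact_force: [0.3, 0.2, 0.6]
width: 42.2
```

```bash
python3 go.py;python3 look.py 14 430 -330 40 60 50 6
```

```text
t 22.25 p [ 335.2 -350.4   44. ] yaw 9.89 tilt [-0.0351 -0.002  -0.9994] F [0.3 0.2 0.6] M [ 0.05 -0.02  0.05] w 42.2
scene 149 196
top 366 202
```

View pics/scene14c.png

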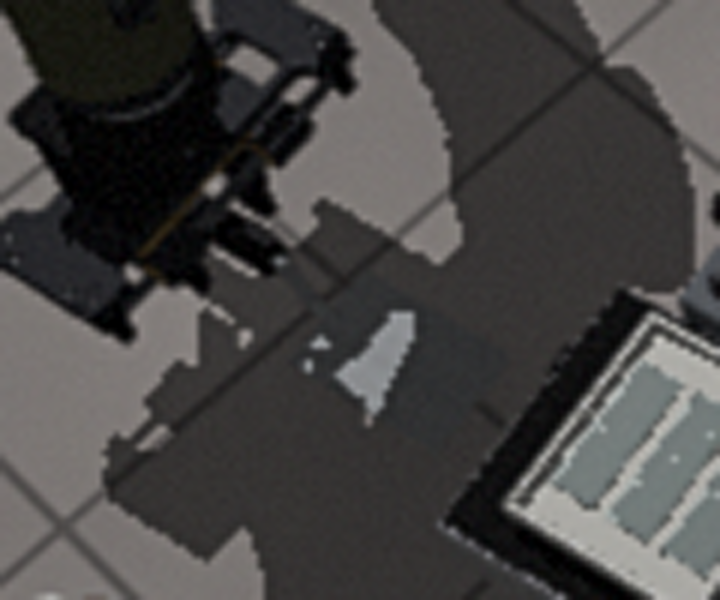

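View pics/top14c.png

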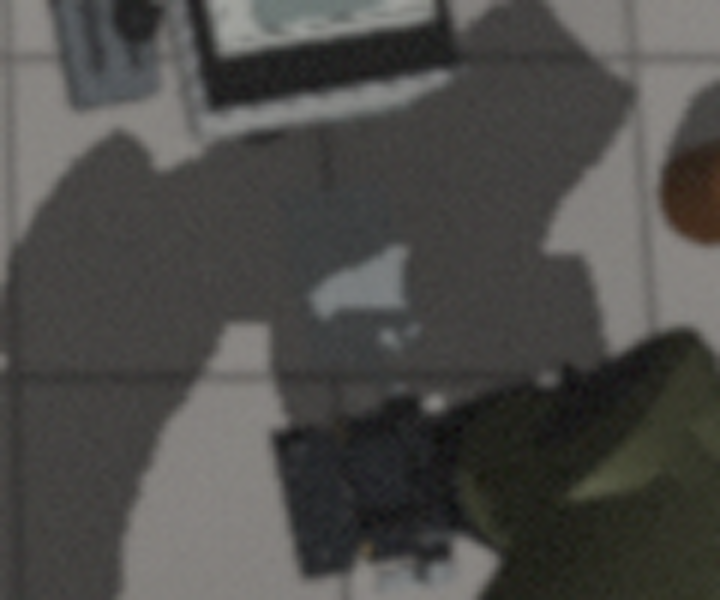

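servo_tool(
  rows="0 0 -0.5 0;0 0 -1.5 0;0 0 -2 0;0 0 -2.5 0;0 0 -3 0;0 0 -3 0;0 0 -3 0;0 0 -2 0;0 0 0 0",
)

```text
t: 23.25
tcp_pos: [340.4, -350.2, 227.8]
orientation: [[-0.17, 0.985, -0.035], [0.986, 0.17, -0.002], [0.004, -0.035, -0.999]]
contact_force: [0.2, -0.6, -0.3]
width: 43.5
```

```bash
python3 go.py;python3 look.py 15 430 -330 40 60 50 6
```

```text
t 23.25 p [ 340.4 -350.2  227.8] yaw 9.77 tilt [-0.0355 -0.002  -0.9994] F [ 0.2 -0.6 -0.3] M [-0.   -0.05  0.04] w 43.5
scene 149 196
top 366 202
```

View pics/scene15c.png

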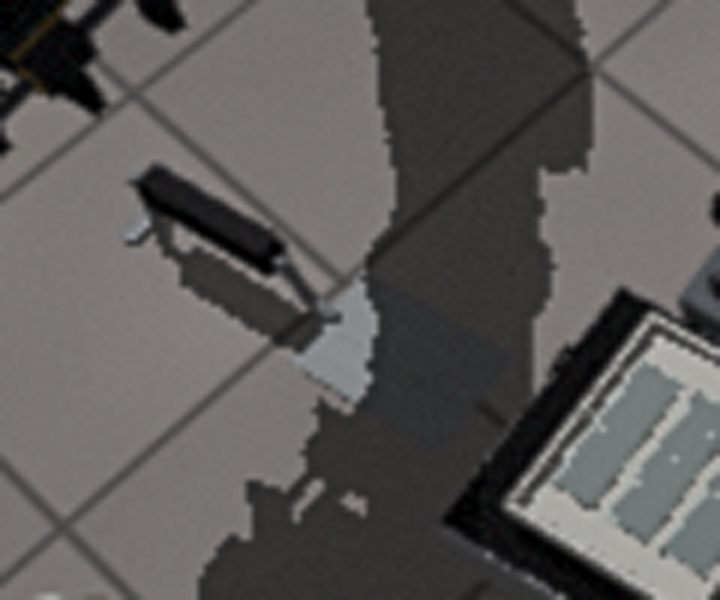

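View pics/top15c.png

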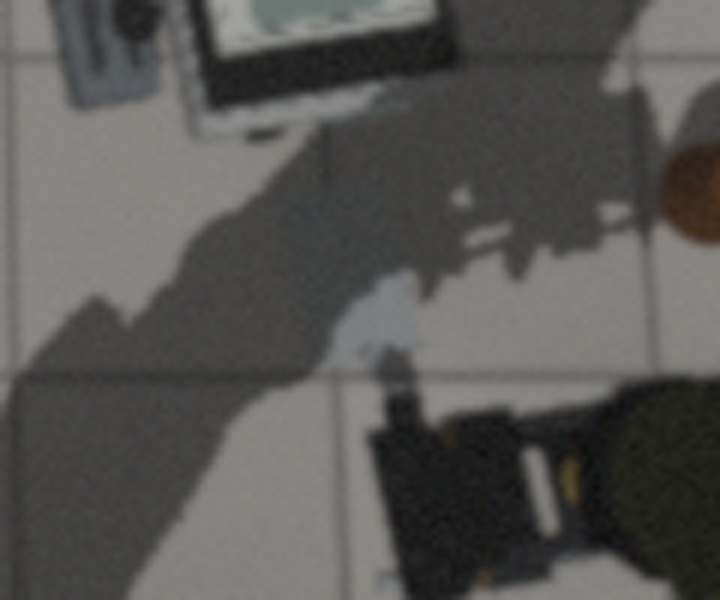

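servo_tool(
  rows="1 1.6 0 0;1.5 2.6 0 0;1.5 2.6 0 0;1.5 2.6 0 0;1.5 2.6 0 0;1.5 2.6 0 0;1.5 2.6 0 0;0.8 1.3 0 0;0 0 0 0;0 0 0 0",
  fingers=-1,
  squeeze=20,
)

```text
t: 24.35
tcp_pos: [498.8, -205.8, 201.7]
orientation: [[-0.162, 0.985, -0.065], [0.987, 0.163, 0.008], [0.019, -0.062, -0.998]]
contact_force: [-1.7, -0.6, 0.4]
width: 0.7
```

```bash
python3 go.py 521 -198.5 127 10.4
```

```text
t 24.35 p [ 498.8 -205.8  201.7] yaw 9.37 tilt [-0.0647  0.0081 -0.9979] F [-1.7 -0.6  0.4] M [-0.01 -0.02 -0.02] w 0.7
remaining cm [0.22 2.77 7.31] turn -0.018
in final-yaw frame [0.32 2.31 7.47]
```

servo_tool(
  rows="0 0.8 1 -0.01;0.1 0.8 1.5 -0.008;0 0.5 1.5 0;0 0.3 1.5 0;0 0 1 0;0 0 0 0",
)

```text
t: 24.95
tcp_pos: [515.0, -205.3, 128.4]
orientation: [[-0.172, 0.983, -0.067], [0.985, 0.173, 0.008], [0.019, -0.065, -0.998]]
contact_force: [-0.0, -0.3, -0.4]
width: 0.2
```

```bash
python3 go.py 521 -198.5 127 10.4;python3 look.py 16 590 -210 110 60 50 6
```

```text
t 24.95 p [ 515.  -205.3  128.4] yaw 10.0 tilt [-0.0672  0.0079 -0.9977] F [-0.  -0.3 -0.4] M [ 0.01 -0.02  0.01] w 0.2
remaining cm [0.56 0.72 0.11] turn -0.007
in final-yaw frame [0.56 0.71 0.14]
scene 210 190
top 333 151
```

View pics/scene16c.png

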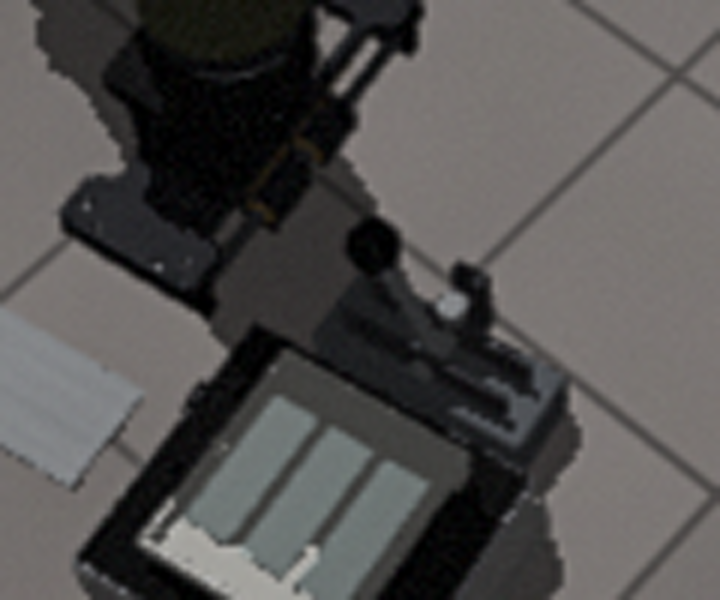

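View pics/top16c.png

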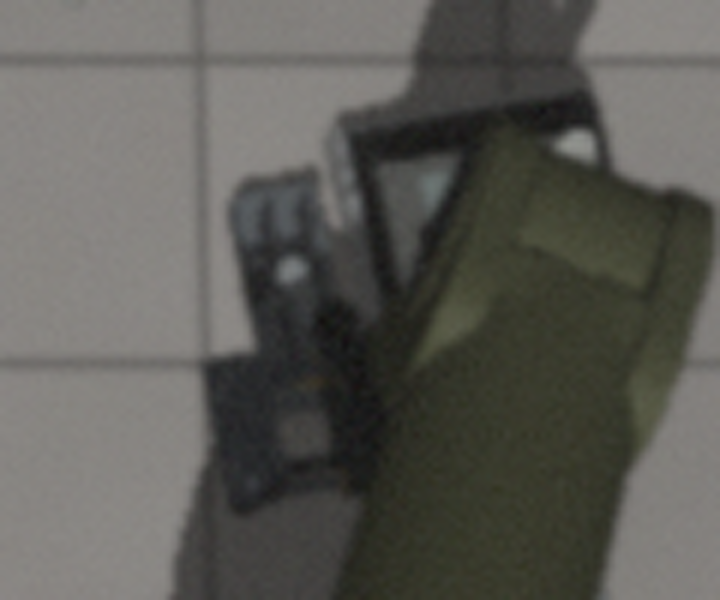

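servo_tool(
  rows="0.25 0.5 -0.03 -0.005;0.25 1 -0.06 0;0 1 -0.06 0;0 1 -0.06 0;0 0 0 0",
)

```text
t: 25.55
tcp_pos: [554.6, -193.8, 133.3]
orientation: [[-0.179, 0.982, -0.059], [0.984, 0.179, 0.006], [0.017, -0.057, -0.998]]
contact_force: [-0.9, 0.5, -1.0]
width: 0.6
```

```bash
python3 go.py 552 -192.9 127 10.4
```

```text
t 25.55 p [ 554.6 -193.8  133.3] yaw 10.35 tilt [-0.0591  0.0062 -0.9982] F [-0.9  0.5 -1. ] M [0.06 0.03 0.03] w 0.6
remaining cm [ 0.13 -0.21  0.65] turn -0.001
in final-yaw frame [ 0.14 -0.24  0.63]
```

servo_tool(
  rows="0.05 0.6 0.2 0;0.05 0.8 0.1 0;0 0.8 0 0;0 0.8 0 0;0 0.8 -0.03 0",
)

```text
t: 26.05
tcp_pos: [587.2, -188.5, 129.0]
orientation: [[-0.175, 0.982, -0.074], [0.984, 0.176, 0.006], [0.019, -0.071, -0.997]]
contact_force: [-9.4, 0.8, 7.5]
width: 0.3
```

```bash
python3 go.py 620 -180 127 10.4;python3 look.py 17 590 -210 110 60 50 6
```

```text
t 26.05 p [ 587.2 -188.5  129. ] yaw 10.14 tilt [-0.0737  0.0062 -0.9973] F [-9.4  0.8  7.5] M [0.16 1.9  0.07] w 0.3
remaining cm [ 0.26  3.38 -0.03] turn -0.005
in final-yaw frame [0.25 3.38 0.2 ]
scene 210 190
top 333 151
```

View pics/scene17c.png

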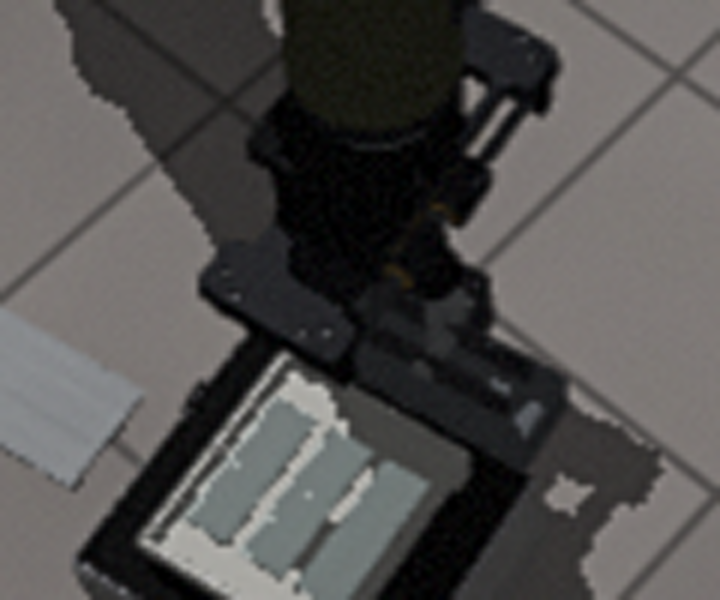

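servo_tool(
  rows="0.05 1 -0.06 0;0.05 1 -0.06 0;0 1 -0.06 0",
)

```text
t: 26.45
tcp_pos: [618.6, -182.3, 128.2]
orientation: [[-0.173, 0.982, -0.073], [0.985, 0.174, 0.006], [0.019, -0.071, -0.997]]
contact_force: [-0.7, 0.7, -0.1]
width: 0.2
```

```bash
python3 go.py 620 -180 127 10.4
```

```text
t 26.45 p [ 618.6 -182.3  128.2] yaw 10.07 tilt [-0.0729  0.0064 -0.9973] F [-0.7  0.7 -0.1] M [ 0.07 -0.05 -0.04] w 0.2
remaining cm [0.2  0.18 0.11] turn -0.006
in final-yaw frame [0.2  0.18 0.12]
```

servo_tool(
  rows="0 0.3 0 0;0 0.2 0 0",
)

```text
t: 26.65
tcp_pos: [619.4, -182.3, 127.8]
orientation: [[-0.173, 0.981, -0.087], [0.985, 0.174, 0.006], [0.021, -0.084, -0.996]]
contact_force: [-10.5, 0.8, 9.3]
width: 0.4
```

servo_tool(
  rows="0 -1 0 0;0 -1.5 0 0;0 -2 -0.5 0;0 -2 -1.5 0;0 -2 -2 0;0 -2 -2 0;0 -2 -2 0;0 -2 -2 0;0 -1 -1 0;0 0 0 0",
)

```text
t: 27.65
tcp_pos: [478.7, -207.2, 251.4]
orientation: [[-0.179, 0.981, -0.074], [0.984, 0.18, 0.007], [0.02, -0.071, -0.997]]
contact_force: [1.0, -0.4, 0.2]
width: 0.5
```

```bash
python3 go.py;python3 look.py 18 600 -240 80 60 50 6
```

```text
t 27.65 p [ 478.7 -207.2  251.4] yaw 10.42 tilt [-0.0738  0.0073 -0.9972] F [ 1.  -0.4  0.2] M [-0.01 -0.15 -0.06] w 0.5
scene 206 203
top 340 150
```

View pics/scene18c.png

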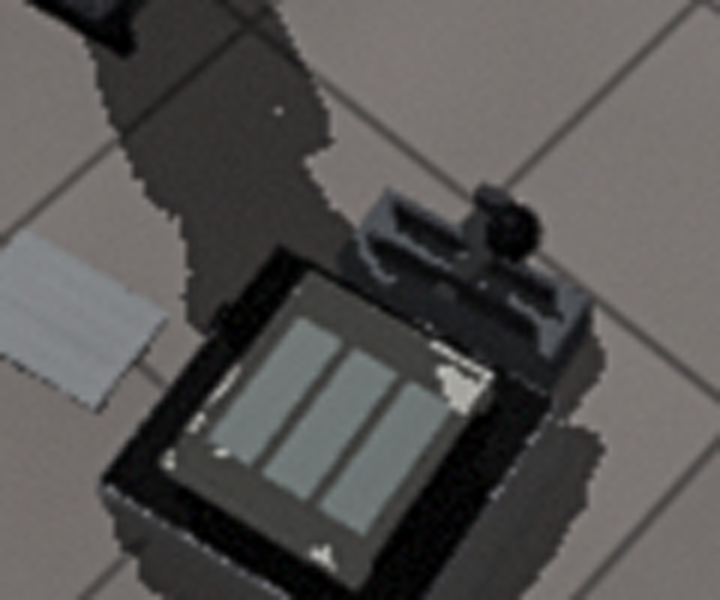

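View pics/top18c.png

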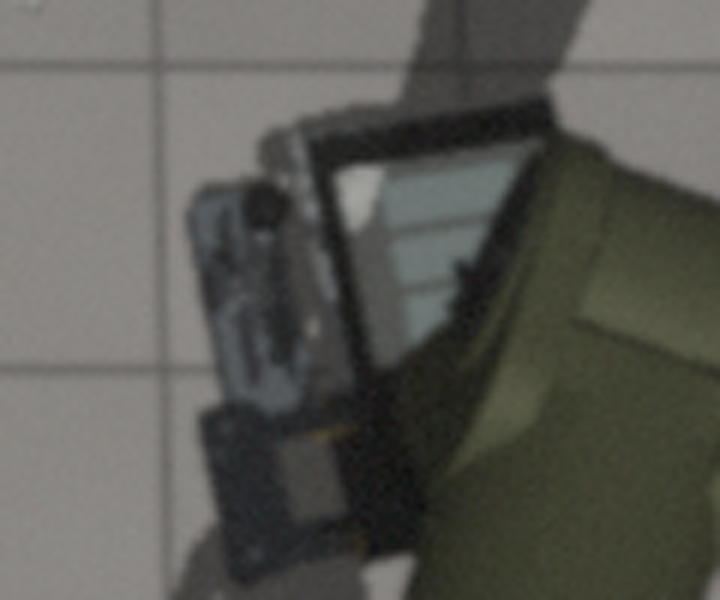

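servo_tool(
  rows="2 -2 -1 0;3 -2 -1 0;4 -1 0 0;4 0 0 0;4 0 0 0;4 0 0 0;4 0 0 0;3 0 0 0;1 0 0 0;0 0 0 0",
)

```text
t: 28.75
tcp_pos: [377.0, 85.8, 266.3]
orientation: [[-0.189, 0.977, -0.094], [0.982, 0.19, 0.004], [0.022, -0.092, -0.996]]
contact_force: [-0.6, -0.8, -0.4]
width: 0.3
```

```bash
python3 go.py;python3 look.py 19 560 -270 60 80 60 5
python3 - <<'E'
from h import *
print(ray('scene',[((512.5)/6-.5+206,(228.5)/6-.5+203)],122))
E
```

```text
t 28.75 p [377.   85.8 266.3] yaw 11.0 tilt [-0.0944  0.004  -0.9955] F [-0.6 -0.8 -0.4] M [ 0.01 -0.09 -0.01] w 0.3
scene 171 195
top 328 152
[[ 641.01438089 -175.96120337]]
```

View pics/scene19c.png

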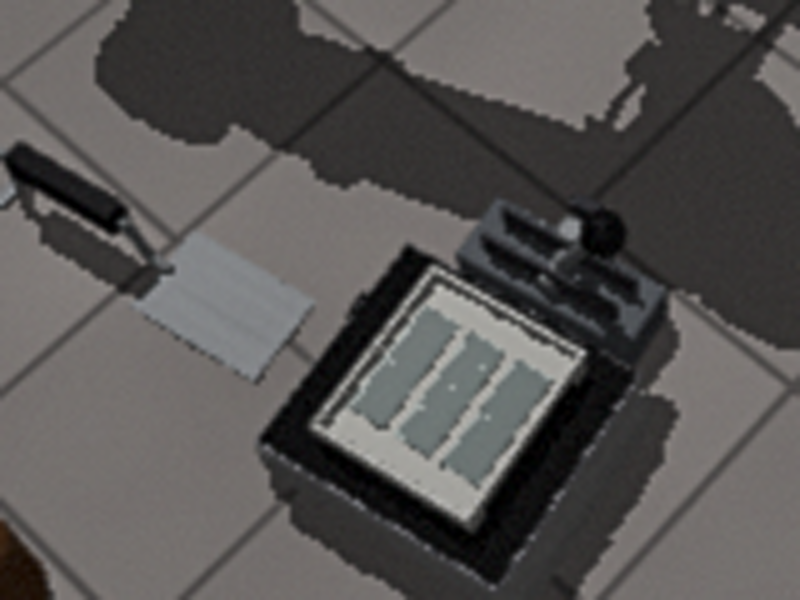

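View pics/top19c.png

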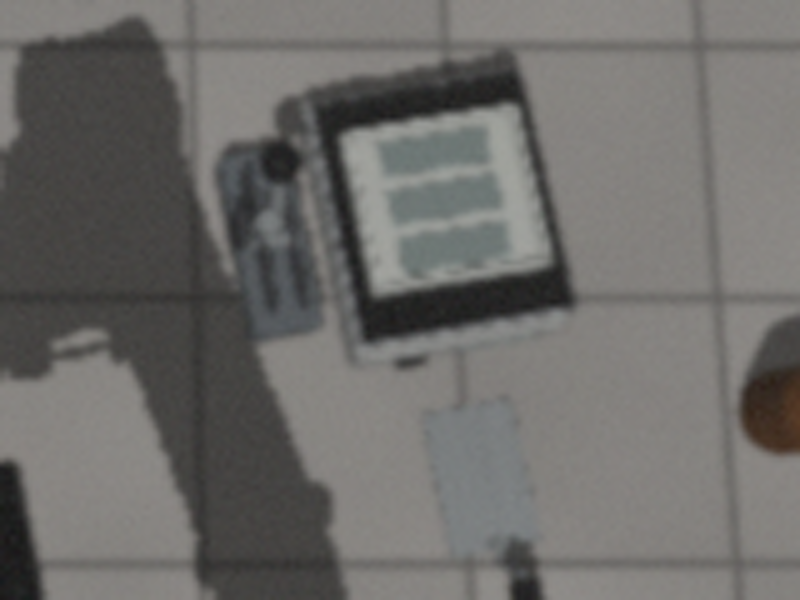

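Run:
```python
from h import *
def cc(n,tr,pl,off):
    q(n,tr,82,off,5);q(n,pl,60,off,5)
    f=lambda p,z:ray(n,(np.float64(p)+.5)/5-.5+np.float64(off),z).mean(0)
    d=f(tr,82)-f(pl,60);a=np.radians(10.4);print('rel platform',d[0]*np.cos(a)+d[1]*np.sin(a),-d[0]*np.sin(a)+d[1]*np.cos(a))
cc('scene',[(435,265),(587,350),(478,528),(312,425)],[(407,245),(635,372),(495,587),(260,440)],(171,195))
cc('top',[(343,135),(520,103),(550,265),(375,298)],[(315,103),(517,68),(573,303),(367,342)],(328,152))
k=ray('top',[((279.5)/5-.5+328,(160.5)/5-.5+152)],122)[0];k2=ray('scene',[((604.5)/5-.5+171,(230.5)/5-.5+195)],122)[0];print('knob',k,k2)
im=cv2.imread('pics/top19.png')
print('tray auto',find('top',im,lambda B,G,R:(B-R>-2)&(G>85)|(G>135),(415,190),82))
print('blade',find('top',im,lambda B,G,R:(B-R>-1)&(G>95),(424,247),2.5))
print('knob chk: rocker-x from pivot', [(np.dot(p-np.array([609.5,-182.3]),[.9836,.1805])) for p in(k,k2)])
```

```text
scene [[565.6, -244.4], [672.1, -225.1], [699.4, -341.9], [585.3, -361.2]] mean [ 630.6 -293.2]
[(108.3, 10.32), (120.0, 13.16), (115.7, 9.59), (118.4, 9.6)]
scene [[532.7, -240.2], [695.3, -210.4], [723.0, -355.6], [559.7, -383.6]] mean [ 627.7 -297.4]
[(165.4, 10.37), (147.8, 10.8), (165.7, 9.75), (146.0, 10.69)]
rel platform 3.662501123294233 3.666921867907809
top [[672.6, -226.8], [694.9, -347.0], [584.4, -361.2], [562.2, -244.1]] mean [ 628.5 -294.8]
[(122.3, 10.53), (111.5, 7.32), (119.2, 10.74), (111.8, 8.93)]
top [[700.2, -212.9], [725.3, -353.1], [562.1, -382.4], [535.6, -242.5]] mean [ 630.8 -297.7]
[(142.4, 10.15), (165.9, 10.18), (142.4, 10.73), (167.3, 10.2)]
rel platform -1.7248582240857258 3.2807727761699024
knob [ 646.46558663 -176.45191071] [ 642.11555128 -175.08108191]
tray auto ((629.7, -294.2), (115.5, 126.4), np.float32(9.53), 12343.166739537846)
blade ((445.9, -331.0), (107.8, 65.7), np.float32(9.83), 6209.0439524566755)
knob chk: rocker-x from pivot [np.float64(37.41493112295302), np.float64(33.383670956715854)]
```

Tray is centred within about 4 mm with about 1° of yaw error. The spatula is flat on the bench, 187 mm away. The knob sits at +35 mm, which is home. Bottle, jar and beaker get a quick check before handing in.

Run:
```python
from h import *
a=cv2.imread('pics/scene0.png').astype(int);b=cv2.imread('pics/scene19.png').astype(int)
for nm,(y0,y1,x0,x1),f in [('flask',(285,335,140,190),lambda m:(m[...,2]-m[...,0]>25)),('jarcap',(80,120,355,390),lambda m:(m[...,0]-m[...,2]>40)),('beaker',(95,135,370,405),lambda m:(m[...,0]-m[...,2]>0)&(m[...,1]>70))]:
    for im in(a,b):
        m=f(im[y0:y1,x0:x1]); ys,xs=np.nonzero(m); print(nm,len(xs),xs.mean().round(1),ys.mean().round(1))
s=observe(); print(s['t'],s['qd'].round(3),s['contact_force'].round(1))
finish_job()
```

```text
flask 242 23.3 22.1
flask 260 23.4 22.3
jarcap 194 16.2 7.4
jarcap 274 16.3 8.7
beaker 152 18.2 17.5
beaker 198 17.8 16.1
28.85 [ 0.017 -0.007  0.024 -0.004  0.007  0.006 -0.001] [-0.   0.   0.4]
the job is handed in; nothing more can be done
```

I loaded the tray, laid the spatula back down, pushed the lever home and handed the job in at about 29 s. The hand-in gives no verdict, so these are my own last checks.

- **Tray:** It stands on the platform about 2–4 mm off centre along each axis (limit 20 mm). Its yaw is about 1° from the platform's (limit about 11°).
- **Spatula:** It was laid down and let go before I touched the lever. It looks flat on the bench in both pictures, with its blade centre about 187 mm from the tray's (over 105 mm needed).
- **Lever:** It resisted at about 10 N, snapped over, then met its end stop. The knob measures 33–37 mm past the pivot (36 mm is the float notch) and stayed there after I backed off.
- **Bottle, jar and beaker:** They look unmoved; their image positions shifted by about 1.5 pixels at most. The number of matched pixels did change between the two pictures for the jar and the beaker, probably because the shadows changed.
- **Robot:** It ended clear of everything, with no contact force.

Three things did not go cleanly:
- **Tray slipped:** It turned about 13° and slid about 16 mm on the blade during the carry. I corrected this before setting it down and squared the spatula up under the tray before drawing it out.
- **Tool tilted:** The tool drifted a few hundredths of a radian off vertical during the moves, so the blade was slightly nose-down when I set the tray down.
- **Cameras disagree:** The two views differ by about 5 mm on where the tray sits along the platform's x axis, so I trust the centring only to about that.

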